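# Refill the plug dispenser and snap its cover shut

### The arm

A 6-joint arm with a two-finger parallel gripper is mounted at the origin on a cart in front of the work surface, level with it; the furniture and walls round the work are solid. World frame = base frame: x ahead of the robot, y to its left, z up, the work surface at z = 0. Lengths are in mm, angles in rad, forces in N, time in s.
With the tool pointing down it reaches from about 300 to 875 mm from the base axis. Payload 4.2 kg.
Tool frame: the origin (TCP) lies midway between the tips of the shut fingers; the grasp point (between the pads) lies 19 mm behind it; z points along the fingers, y is the line along which they close (so a half turn about z gives the same grasp; the last joint's range is limited). The gripper opens to 85 mm and grips with 20 to 120 N. Pads are 22 mm wide; open, the fingers measure 114 mm over their backs; the gripper's body (76 mm by 85 mm) begins 54 mm behind the grasp point. The pads swing forward as they close: fully open they stand 13 mm farther back than shut.
Start: joints at [1.296, 0.32, 1.565, -0, 1.257, -0.02], TCP at [144.932, 556.453, 198.138] pointing down, gripper open.
Joint ranges: [-3.11, 3.11], [-0.84, 2.01], [0.21, 2.61], [-1.34, 4.49], [0.05, 2.63], [-2.56, 2.56]. Speed limits (rad/s): [2.57, 2.57, 3.14, 3.14, 3.14, 3.14].

### API

Orientations are given as a 3x3 rotation matrix whose columns are the frame's x, y, z axes.
In Python, from plant import env gives the robot as it stands.
- The arm moves only by the tool carry_out, never from a script. Its argument "plan" is text: rows parted by semicolons, each of 7 numbers parted by spaces: the finger opening in m, from 0 to 0.0854, then the shift along the tool's x, y, z in m, then the turn, a rotation vector about the tool's x, y, z in rad. A call has 1 to 10 rows; each row shifts and turns the commanded pose from where the row before left it, along the tool's axes as they then stand; what a row does not reach is not made up. A row lasts 1/12 s, in which the tool goes at most 41.7 mm and 7.16 degrees, less where a joint would pass 70% of its speed; a pose out of reach is approached as far as the arm can. A call is refused whole if a number of a shift passes 0.0417 or a number of a turn 0.125, either way. A call with a gripper value outside its range is refused whole. The fingers move at their own pace and stop on an object; "force" is the grip in N (left out, the last holds). Time passes only in rows, so rows that do not move let the fingers close. It gives the time, the measured TCP pose, the force, the opening and the grip force at its end, in the units of the state.
- env.sense(): the state, without advancing time (a new reading comes with each control period).
- env.grab_frame(name): name is "scene" or "top" or "wrist"; returns (picture, depth): 420x560x3 uint8, red, green, blue; 420x560 float32, mm along the optical axis (not along the pixel's ray), 0 where there is no reading.
- env.camera_params(name): a dict with "fx", "fy", "cx", "cy" (pixels), "view" (4x4, takes a point from world to camera coordinates); the wrist camera has in their place "T_tool_cam" (4x4, takes a point from camera to tool coordinates, whose origin is the TCP and whose axes are the flange's). Camera axes: x right, y up, looking along -z (the intrinsics and any distortion apply to the point x, -y, -z); pixel columns grow to the right and rows downward; lengths in mm; the calibration is good to about 2 mm. The wrist camera is an equidistant fisheye: a pixel r from the principal point sees the ray r / f radians off the axis. A picture is of the moment at which its call begins: read the wrist's pose just before it. camera_params takes no time and is no camera call.
- env.job_done(): hands the job in; it is judged then, once.
The state is a dict: "clock": time; "joint_positions": joint angles; "qd": joint speeds; "joint_efforts": joint torques, N m; "tcp_pos": TCP position; "orientation": TCP orientation; "ft_force": force on the tool from outside, world axes, zero at the start; "ft_torque": the same for the moment, N m; "grip_width": finger opening in mm; "gripper_force": force on a finger pad.
Only numpy, scipy, OpenCV 4.12 (cv2) and the standard library are available. Lean on these libraries where they do the work, as an engineer would, in place of code of your own. Each camera call takes 0.05 s, during which the arm holds its last target. There are 200 camera calls.

### The job

Refill the dispenser: take the orange scoop by its handle and tip all four rubber plugs through the white funnel so that they drop into the clear tube. Then set the empty scoop down upright on the bench beside the dispenser and let go of it, and finally swing the green cover over and press it down until the catch snaps and holds it fully shut. Leave everything else on the bench where it is.

Things in the scene. Friction and masses are not known exactly. Their poses are not given: they have to be found in the camera images.
- dispenser: fixed plug dispenser; origin: centre of its underside, on the tube's axis, z up. Grey foot 130x130x12 mm; clear tube 68 mm outside, 60 inside, floor at z 17, top at z 108; white funnel on it widens to 152 mm inside, 160 outside, at its rim at z 155. Green cover hinged at the -y side; red sprung catch at +y (y 90 to 105, top at z 172)
- funnel_mouth (a point): middle of the funnel's rim, 155 mm above the bench, on the tube's axis
- cover (a joint): angle of the round green cover (162 mm across, 5 thick), rad: 0 fully shut (top 164 mm above bench), 1.57 upright, 1.95 its stop. Stiff hinge: it stays where left. At about 0.09 its tongue meets the sprung catch; pressing the yellow pad with some 5 to 10 N snaps it past to 0
- cover_hinge (a point): middle of the cover's hinge pin, at (0, -90, 162) mm in the dispenser's frame; the pin runs along the dispenser's x. The shut cover reaches from here to +y
- cover_pad (a point): middle of the yellow pad (44x22 mm) on the cover's outer (upper) face near its free edge, 152 mm from the hinge pin and 5 mm off the pin's plane
- scoop: orange open scoop that holds the plugs. Origin: middle of its floor's underside; z up. Floor 66 mm (x) by 100 mm (y), 4 mm thick; walls 50 mm high at +x and at both y sides; towards -x a spout ramp rises at 22 degrees to its lip, with cheeks on both sides. A black straight handle points to +y
- scoop_grip (a point): middle of the scoop's handle, at (0, 108, 38) mm in the scoop's frame. The handle is a bar along the scoop's y, from y 55 to 148 mm, 22 mm wide (x), from z 26 to 50 mm
- scoop_lip (a point): middle of the edge of the scoop's spout, at (-95, 0, 27.5) mm in the scoop's frame; the spout is 100 mm wide (y)
- plug0_c (a point): black rubber plug with rounded ends, a squat cylinder 26 mm across and 26 mm long, mass about 18 g; this point is its middle. At the start it stands in the orange scoop
- plug1_c (a point): black rubber plug with rounded ends, a squat cylinder 26 mm across and 26 mm long, mass about 18 g; this point is its middle. At the start it stands in the orange scoop
- plug2_c (a point): black rubber plug with rounded ends, a squat cylinder 26 mm across and 26 mm long, mass about 18 g; this point is its middle. At the start it stands in the orange scoop
- plug3_c (a point): black rubber plug with rounded ends, a squat cylinder 26 mm across and 26 mm long, mass about 18 g; this point is its middle. At the start it stands in the orange scoop
- carton: closed brown carton 93x123x64 mm; a bystander, origin under its centre
- tape_roll: roll of clear tape lying flat, 109 mm across, 48 mm high; a bystander, origin under its centre
- stapler: red and black stapler, 32x142x54 mm; a bystander, origin under its centre
- torch: dark grey torch lying on its side, 33x128x33 mm; a bystander, origin under its centre
- label_roll: white label roll standing on end, 95 mm across, 102 mm high; a bystander, origin under its centre

How it is judged (in metres and radians):
On the way, in this order (a step that is already met when the one before it is completed fails the run):
1. all four plugs are down in the clear tube (horizontal distance between each of plug0_c, plug1_c, plug2_c, plug3_c and dispenser below 0.032 m and z of each of plug0_c, plug1_c, plug2_c, plug3_c in the frame of dispenser below 0.105 m), for 0.2 s.
2. the scoop stands upright on the bench, released and still (height (world z) of scoop between -0.008 and 0.008 m and angle between scoop's own z axis and vertical below 0.1 rad and contact force between the fingers and scoop below 0.1 N and linear speed of scoop below 0.02 m/s), for 0.2 s.
3. the cover is snapped fully shut (value of joint cover below 0.02 rad), for 0.2 s.
At the end, for the whole second after the job is handed in: Four plugs in the tube (middles within 32 mm of its axis, below 105 mm); scoop upright (0.1 rad) on the bench, released, at rest; cover held shut by its catch (hinge below 0.02 rad) (all of step 1 and all of step 2 and value of joint cover below 0.02 rad); the robot touches nothing.
It fails at once if a bystander (carton, tape roll, stapler, torch or label roll) is moved more than 30 mm (distance of any of carton, tape_roll, stapler, torch, label_roll from where it was at the start of the episode above 0.03 m).
It also fails if it takes over 72 s, if anything falls off the work surface, if the arm or the gripper's body presses on something with over 40 N, if the wrist force passes 120 N, or if a joint passes its speed limit or range.

## Working session

There is one attempt and no reset: what is moved stays moved. The work goes in short steps, Python scripts to look and compute and a tool call to move; the robot and the scene stay as the last step left them, time stands still between calls to the robot, and variables do not carry over. Pictures are saved under pics/ and viewed, at most 10 in all, crops included, and the job is handed in when it is done.

Besides the shell and the picture viewer there is one more tool, called after ">>>" as name(argument=value, ...) on one line, values as JSON. carry_out: Moves the arm, as the interface text tells. Its arguments: {"type":"object","properties":{"plan":{"type":"string"},"force":{"type":"number"}},"required":["plan"]}

```bash
mkdir -p pics
cat > h.py <<'E'
import numpy as np, cv2, sys
sys.path.insert(0,'.')
from plant import env
def grab(n,fn=None):
    p,d=env.grab_frame(n)
    if fn: cv2.imwrite('pics/'+fn,cv2.cvtColor(p,cv2.COLOR_RGB2BGR))
    return p,d
def pts(n,d):
    c=env.camera_params(n); v,u=np.mgrid[:420,:560]
    x=(u-c['cx'])/c['fx']*d; y=-(v-c['cy'])/c['fy']*d
    P=np.stack([x,y,-d,np.ones_like(d)],-1)@np.linalg.inv(np.array(c['view'])).T
    P=P[...,:3]; P[d<=0]=np.nan
    return P
E
python3 - <<'E'
from h import *
s=env.sense(); print(s['clock'],s['tcp_pos'],s['orientation'],s['grip_width'])
for n in ['scene','top']:
    p,d=grab(n,n+'1.png'); P=pts(n,d); np.savez('pics/'+n+'1.npz',p=p,d=d,P=P)
    c=env.camera_params(n); print({k:np.round(v,3).tolist() for k,v in c.items()})
    hsv=cv2.cvtColor(p,cv2.COLOR_RGB2HSV)
    for nm,lo,hi in [('orange',(8,150,90),(20,255,255)),('green',(45,90,40),(85,255,255)),('yellow',(23,130,120),(34,255,255)),('red',(0,160,80),(6,255,255))]:
        m=cv2.inRange(hsv,lo,hi); k,l,st,ce=cv2.connectedComponentsWithStats(m)
        for i in range(1,k):
            if st[i,4]>40:
                q=P[l==i]; q=q[~np.isnan(q[:,0])]
                if len(q): print(n,nm,st[i],np.round(np.percentile(q,[2,50,98],axis=0)).tolist())
E
```

```text
0.0 [144.76494471 555.91838807 197.26561587] [[-9.67712847e-01  2.52054730e-01 -5.08932665e-04]
 [ 2.52055237e-01  9.67711311e-01 -1.72485811e-03]
 [ 5.77412527e-05 -1.79744649e-03 -9.99998383e-01]] 85.63395226451797
{'fx': 386.347, 'fy': 386.347, 'cx': 283.954, 'cy': 214.605, 'view': [[-0.875, -0.484, 0.003, 489.314], [0.32, -0.574, 0.753, -243.118], [-0.363, 0.66, 0.658, -879.343], [0.0, 0.0, 0.0, 1.0]]}
scene orange [282 298  27  32 459] [[382.0, 179.0, 6.0], [412.0, 211.0, 17.0], [443.0, 245.0, 29.0]]
scene green [ 312  121   60   70 2889] [[388.0, -112.0, 168.0], [454.0, -97.0, 250.0], [524.0, -78.0, 318.0]]
{'fx': 443.713, 'fy': 443.713, 'cx': 284.047, 'cy': 205.228, 'view': [[0.013, -1.0, -0.005, 22.833], [0.979, 0.012, 0.202, -551.333], [-0.202, -0.008, 0.979, -1340.104], [0.0, 0.0, 0.0, 1.0]]}
top orange [208 240  31  26 430] [[370.0, 180.0, 2.0], [405.0, 223.0, 16.0], [440.0, 265.0, 30.0]]
top green [336 199   8  29  69] [[442.0, -119.0, 296.0], [467.0, -114.0, 336.0], [517.0, -107.0, 343.0]]
top red [  0 413  16   7  68] [[-60.0, 740.0, 151.0], [-54.0, 766.0, 156.0], [-46.0, 780.0, 162.0]]
```

View pics/scene1.png

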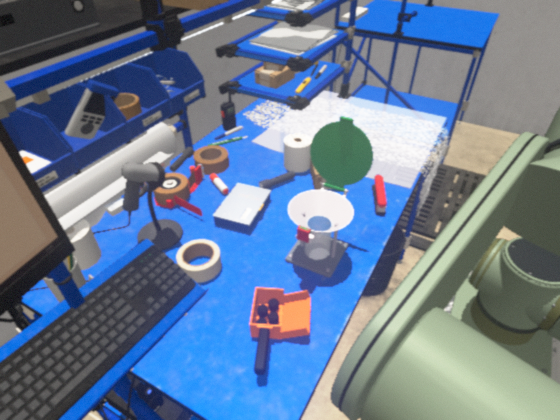

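View pics/top1.png

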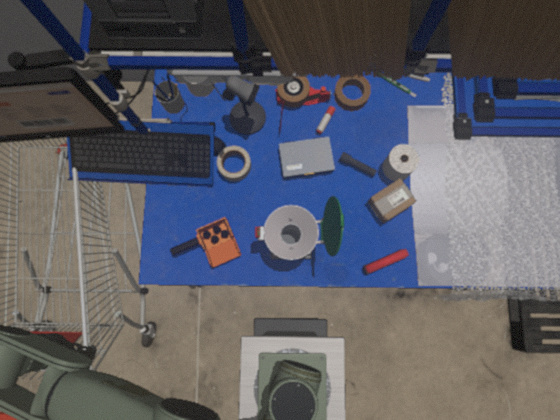

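Run:
```python
from h import *
from scipy.optimize import least_squares
Q={}
for n in ['scene','top']:
    f=np.load('pics/'+n+'1.npz'); p,P=f['p'],f['P']; hsv=cv2.cvtColor(p,cv2.COLOR_RGB2HSV)
    m=(cv2.inRange(hsv,(3,120,60),(22,255,255))>0)&(P[...,0]>280)&(P[...,0]<520)&(P[...,1]>110)&(P[...,1]<400)&(P[...,2]<80)
    q=P[m]; print(n,'orange',len(q),np.round(np.percentile(q,[1,50,99],axis=0)).tolist())
    r=q[q[:,2]>40]; 
    if len(r)>5: print(' rim',len(r),np.round(cv2.minAreaRect(r[:,:2].astype(np.float32))[1]),cv2.minAreaRect(r[:,:2].astype(np.float32)))
    print(' all',cv2.minAreaRect(q[:,:2].astype(np.float32)))
    b=(hsv[...,2]<75)&(P[...,0]>250)&(P[...,0]<520)&(P[...,1]>258)&(P[...,1]<400)&(P[...,2]>25)&(P[...,2]<70)
    h=P[b]
    if len(h)>10:
        print(' handle',len(h),np.round(np.percentile(h,[2,50,98],axis=0)).tolist()); t=h[h[:,2]>40]; print(cv2.minAreaRect(t[:,:2].astype(np.float32)),np.median(t[:,2]))
        vx=cv2.fitLine(t[:,:2].astype(np.float32),cv2.DIST_HUBER,0,.01,.01).ravel(); print(vx,np.degrees(np.arctan2(vx[1],vx[0])))
    w=(P[...,2]>146)&(P[...,2]<162)&(P[...,0]>300)&(P[...,0]<600)&(P[...,1]>-110)&(P[...,1]<110)&(hsv[...,1]<60)&(hsv[...,2]>90)
    t=P[w]; c=least_squares(lambda a:np.hypot(t[:,0]-a[0],t[:,1]-a[1])-a[2],[450,0,78],loss='soft_l1').x; print(' rimcircle',len(t),c,np.percentile(t[:,2],[50,95]))
    rd=((hsv[...,0]<7)|(hsv[...,0]>174))&(hsv[...,1]>110)&(P[...,0]>350)&(P[...,0]<550)&(P[...,1]>60)&(P[...,1]<140)&(P[...,2]>90)
    t=P[rd]; print(' catch',len(t),np.round(np.median(t,axis=0)) if len(t) else '',np.round(np.percentile(t,[5,95],axis=0)).tolist() if len(t) else '')
    g=cv2.inRange(hsv,(40,60,25),(95,255,255))>0
    g&=(P[...,0]>300)&(P[...,0]<600)&(P[...,1]>-160)&(P[...,1]<-40)&(P[...,2]>150)&(P[...,2]<400)
    t=P[g]
    if len(t):
        c=t.mean(0); print(' cover',len(t),c,np.linalg.svd(t-c,full_matrices=False)[2][2],np.percentile(t,[1,99],axis=0).round().tolist())
    img=p[200:330,140:270] if n=='top' else p[270:390,220:340]
    cv2.imwrite('pics/%s_sc.png'%n,cv2.cvtColor(cv2.resize(img,None,fx=4,fy=4,interpolation=cv2.INTER_CUBIC),cv2.COLOR_RGB2BGR))
```

```text
scene orange 1036 [[368.0, 175.0, 2.0], [414.0, 226.0, 19.0], [494.0, 303.0, 51.0]]
 rim 144 [118. 104.] ((436.76092529296875, 240.27542114257812), (118.02400207519531, 103.8604736328125), 24.62978172302246)
 all ((434.12713623046875, 239.17434692382812), (123.87166595458984, 103.7842025756836), 24.453876495361328)
 rimcircle 585 [454.32780902  11.37036312  74.64703039] [151.61714398 156.04418178]
 catch 17 [446. 109. 171.] [[438.0, 105.0, 168.0], [459.0, 112.0, 172.0]]
 cover 3172 [455.3511025  -97.05871357 252.07322605] [ 0.02980256 -0.97622733 -0.2146905 ] [[384.0, -114.0, 165.0], [530.0, -76.0, 337.0]]
top orange 905 [[366.0, 176.0, -2.0], [422.0, 233.0, 13.0], [501.0, 297.0, 52.0]]
 rim 81 [117. 106.] ((436.79583740234375, 237.9165802001953), (117.08084106445312, 106.20639038085938), 26.351545333862305)
 all ((433.22796630859375, 236.60227966308594), (124.6938705444336, 105.93059539794922), 25.65593719482422)
 handle 243 [[397.0, 269.0, 27.0], [422.0, 330.0, 47.0], [476.0, 376.0, 54.0]]
((419.08636474609375, 338.1845397949219), (22.018112182617188, 86.68942260742188), 22.89165496826172) 48.408542515323234
[ 4.0842053e-01 -9.1279387e-01  4.1873938e+02  3.3856558e+02] -65.89434
 rimcircle 618 [452.40690958   7.42759397  74.19802329] [151.00570712 157.13120881]
 catch 12 [448. 108. 169.] [[437.0, 102.0, 165.0], [462.0, 108.0, 173.0]]
 cover 833 [ 454.3898038  -100.47123789  257.12399583] [ 0.02964694 -0.97680147 -0.21208475] [[384.0, -119.0, 163.0], [527.0, -78.0, 342.0]]
```

View pics/top_sc.png

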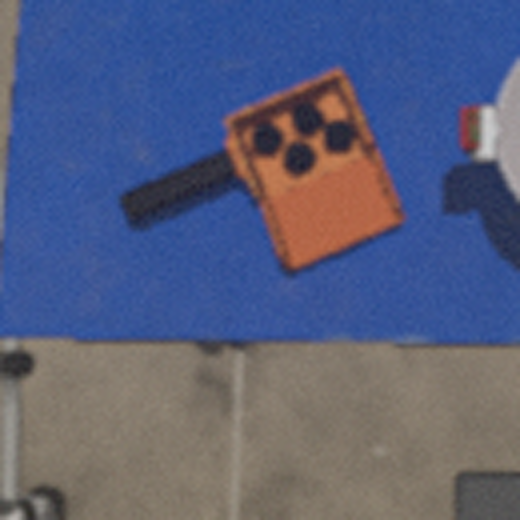

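The top view shows the scoop at about (218,240) with its handle running left and down. The dispenser funnel is at (291,233) and the open cover at (333,225). I'll start by moving above the handle.

>>> carry_out(plan="0.085 -0.036 -0.016 0 0 0 0;0.085 -0.036 -0.016 0 0 0 0;0.085 -0.036 -0.016 0 0 0 0;0.085 -0.036 -0.016 0 0 0 0;0.085 -0.036 -0.016 0 0 0 0;0.085 -0.036 -0.016 0 0 0 0;0.085 -0.036 -0.016 0 0 0 0;0.085 -0.036 -0.016 0 0 0 0;0.085 -0.036 -0.0166 0 0 0 0", force=110)

```text
clock: 0.85
tcp_pos: [423.1, 333.3, 197.9]
orientation: [[-0.968, 0.252, -0.0], [0.252, 0.968, -0.0], [0.0, -0.0, -1.0]]
ft_force: [0.6, 0.5, -0.4]
grip_width: 85.0
gripper_force: 0.0
```

>>> carry_out(plan="0.085 0 0 0.011 0 0 0.111;0.085 0 0 0.011 0 0 0.111;0.085 0 0 0.011 0 0 0.111;0.085 0 0 0.011 0 0 0.111;0.085 0 0 0.011 0 0 0.111;0.085 0 0 0.011 0 0 0.111;0.085 0 0 0.011 0 0 0.111;0.085 0 0 0.011 0 0 0.111;0.085 0 0 0 0 0 0")

```text
clock: 1.6
tcp_pos: [420.5, 333.7, 107.7]
orientation: [[-0.413, 0.911, -0.004], [0.911, 0.413, -0.003], [-0.001, -0.005, -1.0]]
ft_force: [-1.3, 0.3, -0.3]
grip_width: 84.7
gripper_force: 0.0
```

Run:
```python
from h import *
s=env.sense(); print(s['clock'],s['tcp_pos'],s['orientation'].__array__().round(3).tolist(),np.round(s['joint_positions'],4),np.round(s['ft_force'],1))
c=env.camera_params('wrist'); print({k:np.round(v,4).tolist() for k,v in c.items()})
p,d=grab('wrist','w1.png')
```

```text
1.6 [420.49892199 333.67206209 107.69562435] [[-0.413, 0.911, -0.004], [0.911, 0.413, -0.003], [-0.001, -0.005, -1.0]] [6.4930e-01 3.3790e-01 1.7828e+00 1.0000e-04 1.0261e+00 2.2310e-01] [-1.3  0.3 -0.3]
{'fx': 325.1923, 'fy': 325.1923, 'cx': 277.4667, 'cy': 211.6388, 'T_tool_cam': [[0.0011, 0.9583, 0.2858, 73.7898], [1.0, -0.0011, -0.0001, -0.0418], [0.0002, 0.2858, -0.9583, -176.315], [0.0, 0.0, 0.0, 1.0]]}
```

View pics/w1.png

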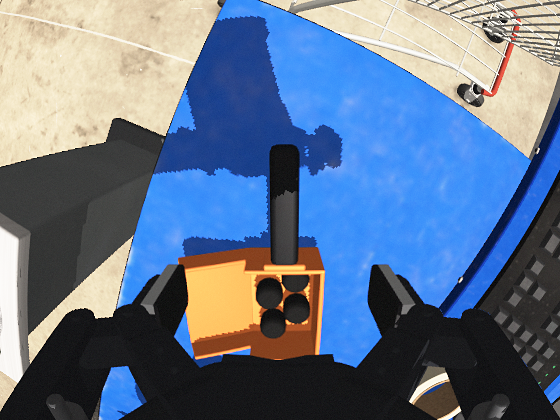

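```bash
cat >> h.py <<'E'
def wray(uv,z,s=None):
    s=s or env.sense(); c=env.camera_params('wrist'); T=np.array(c['T_tool_cam'])
    a=np.array([uv[0]-c['cx'],uv[1]-c['cy']]); r=np.linalg.norm(a); th=r/c['fx']; a=a/r
    d=np.array([np.sin(th)*a[0],-np.sin(th)*a[1],-np.cos(th)])
    R=np.array(s['orientation']); d=R@T[:3,:3]@d; o=np.array(s['tcp_pos'])+R@T[:3,3]
    return o+d*(z-o[2])/d[2]
E
python3 - <<'E'
from h import *
for uv in [(285,148),(285,262),(271,190),(299,190)]: print(uv,wray(uv,50).round(1))
E
```

```text
(285, 148) [404.3 383.2  50. ]
(285, 262) [442.5 301.8  50. ]
(271, 190) [408.1 350.6  50. ]
(299, 190) [427.  359.3  50. ]
```

>>> carry_out(plan="0.085 0 0.0065 0.0 0 0 -0.014;0.085 0 0 0.0215 0 0 0;0.085 0 0 0.0215 0 0 0;0.085 0 0 0.0215 0 0 0;0.085 0 0 0.0215 0 0 0;0.085 0 0 0 0 0 0;0.01 0 0 0 0 0 0;0.01 0 0 0 0 0 0;0.01 0 0 0 0 0 0;0.01 0 0 0 0 0 0", force=110)

```text
clock: 2.48
tcp_pos: [428.9, 338.3, 25.7]
orientation: [[-0.428, 0.904, 0.003], [0.904, 0.428, 0.002], [0.001, 0.003, -1.0]]
ft_force: [-0.4, -0.3, 0.0]
grip_width: 38.4
gripper_force: 0.0
```

>>> carry_out(plan="0.01 0 0 0 0 0 0;0.01 0 0 0 0 0 0;0.01 0 0 0 0 0 0;0.01 0 0 0 0 0 0;0.01 0 0 0 0 0 0")

```text
clock: 2.9
tcp_pos: [427.9, 337.6, 24.2]
orientation: [[-0.428, 0.904, 0.0], [0.904, 0.428, 0.0], [0.0, 0.0, -1.0]]
ft_force: [-0.2, 0.6, 0.3]
grip_width: 9.8
gripper_force: 0.0
```

Run:
```python
from h import *
s=env.sense(); print(s['clock'],s['tcp_pos'],np.round(s['joint_positions'],4).tolist(),np.round(s['ft_force'],1),s['grip_width'],s['gripper_force'])
# fit a model: j1,(r,z) planar: shoulder (a,h), L1, L2 with const angle, tool D
J=np.array([[1.296,.32,1.565,0,1.257,-.02],[.6493,.3379,1.7828,1e-4,1.0261,.2231],s['joint_positions']])
X=np.array([[144.93,556.45,198.1],[420.5,333.67,107.7],s['tcp_pos']])
for j,x in zip(J,X): print(np.hypot(*x[:2]).round(1),x[2].round(1),'az-j1',(np.arctan2(x[1],x[0])-j[0]).round(4), 'sum',j[[1,2,4]].sum().round(4))
```

```text
2.9 [427.93466652 337.5796568   24.20190806] [0.6468, 0.4427, 1.8667, 0.0001, 0.8321, 0.2046] [-0.2  0.6  0.3] 9.788251620194053 0.0
575.0 198.1 az-j1 0.02 sum 3.142
536.8 107.7 az-j1 0.0215 sum 3.1468
545.1 24.2 az-j1 0.0211 sum 3.1414
```

Run:
```python
from h import *
p,d=grab('wrist','w2.png')
p,d=grab('scene'); cv2.imwrite('pics/s2.png',cv2.cvtColor(cv2.resize(p[230:410,170:410],None,fx=3,fy=3),cv2.COLOR_RGB2BGR))
```

```text
(no output)
```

View pics/w2.png

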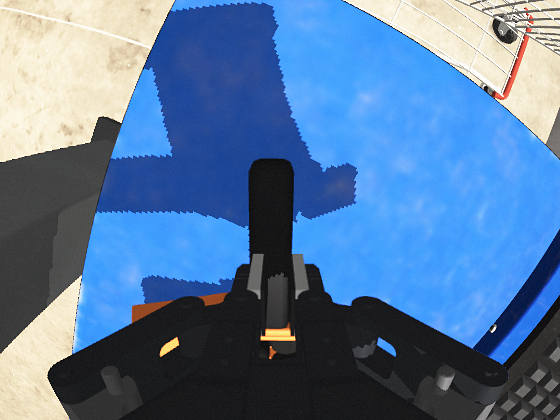

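View pics/s2.png

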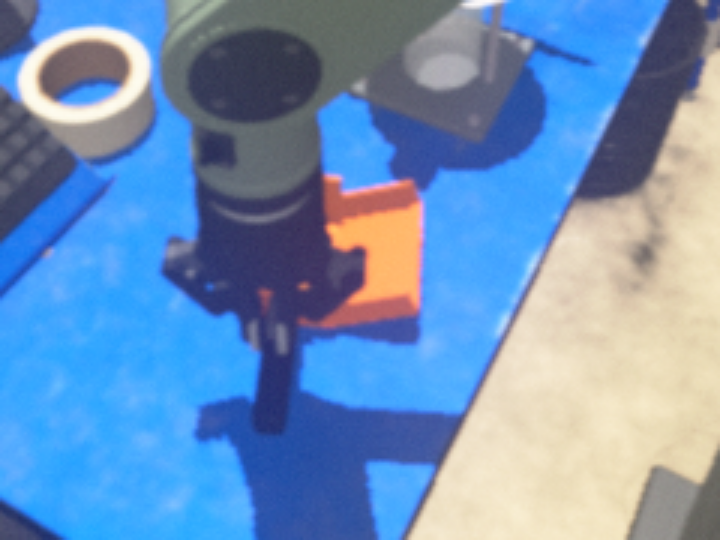

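>>> carry_out(plan="0.0 0 0 0 0 0 0;0.0 0 0 0 0 0 0;0.0 0 0 0 0 0 0;0 0 0 0 0 0 0", force=110)

```text
clock: 3.33
tcp_pos: [427.9, 337.6, 24.1]
orientation: [[-0.428, 0.904, -0.0], [0.904, 0.428, 0.0], [0.0, -0.0, -1.0]]
ft_force: [-0.3, -0.3, -0.5]
grip_width: -0.0
gripper_force: 0.0
```

Run:
```python
from h import *
p,d=grab('wrist'); cv2.imwrite('pics/w3.png',cv2.cvtColor(cv2.resize(p[220:400,180:380],None,fx=3.3,fy=3.3),cv2.COLOR_RGB2BGR))
print(d[240:345:8,277].round(), d[290,240:316:4].round())
```

```text
[161. 162. 148. 140. 132. 126. 120. 118. 120. 121. 122. 124. 124. 203.] [225. 125. 116. 116. 116. 118. 119. 119. 119. 118. 119. 119. 119. 118.
 116. 115. 117. 126. 225.]
```

View pics/w3.png

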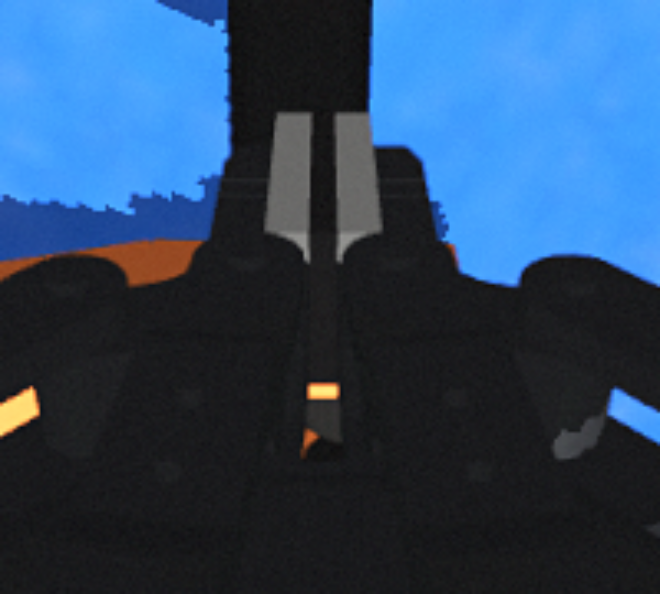

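```bash
cat >> h.py <<'E'
def wcloud(d):
    s=env.sense(); c=env.camera_params('wrist'); T=np.array(c['T_tool_cam'])
    v,u=np.mgrid[:420,:560]; a=u-c['cx']; b=v-c['cy']; r=np.hypot(a,b)+1e-9; th=r/c['fx']
    D=np.stack([np.tan(th)*a/r*d,-np.tan(th)*b/r*d,-d],-1)
    t=D@T[:3,:3].T+T[:3,3]; return t, t@np.array(s['orientation']).T+np.array(s['tcp_pos'])
E
python3 - <<'E'
from h import *
p,d=grab('wrist'); t,w=wcloud(d)
for v in range(150,345,8): print(v,[ (w[v,u].round().tolist(),t[v,u].round().tolist()) for u in (264,270,277,292)], p[v,277])
E
```

```text
150 [([397.0, 383.0, 0.0], [54.0, -8.0, 24.0]), ([401.0, 384.0, 1.0], [54.0, -5.0, 23.0]), ([405.0, 386.0, -0.0], [54.0, -0.0, 24.0]), ([413.0, 390.0, 1.0], [54.0, 9.0, 24.0])] [ 34  71 151]
158 [([400.0, 378.0, 0.0], [49.0, -8.0, 24.0]), ([403.0, 380.0, 1.0], [49.0, -5.0, 23.0]), ([407.0, 382.0, 1.0], [49.0, -0.0, 23.0]), ([415.0, 385.0, 0.0], [49.0, 9.0, 24.0])] [ 26  59 127]
166 [([400.0, 381.0, 50.0], [51.0, -6.0, -25.0]), ([403.0, 382.0, 50.0], [51.0, -4.0, -26.0]), ([406.0, 384.0, 49.0], [51.0, -0.0, -25.0]), ([417.0, 381.0, 1.0], [44.0, 9.0, 23.0])] [19 20 24]
174 [([402.0, 378.0, 51.0], [48.0, -6.0, -27.0]), ([404.0, 379.0, 50.0], [47.0, -4.0, -26.0]), ([407.0, 380.0, 51.0], [47.0, -0.0, -26.0]), ([414.0, 383.0, 49.0], [47.0, 7.0, -25.0])] [28 27 29]
182 [([403.0, 374.0, 52.0], [44.0, -6.0, -27.0]), ([406.0, 375.0, 51.0], [44.0, -4.0, -26.0]), ([409.0, 377.0, 50.0], [44.0, -0.0, -26.0]), ([416.0, 379.0, 47.0], [43.0, 7.0, -23.0])] [24 26 26]
190 [([405.0, 371.0, 51.0], [40.0, -6.0, -27.0]), ([408.0, 372.0, 50.0], [40.0, -4.0, -26.0]), ([411.0, 373.0, 50.0], [40.0, -0.0, -26.0
[... 3088 characters left out ...]
[428.0, 337.0, 96.0], [-0.0, -0.0, -72.0]), ([426.0, 352.0, 116.0], [14.0, 5.0, -91.0])] [32 29 32]
326 [([417.0, 351.0, 124.0], [17.0, -4.0, -100.0]), ([424.0, 339.0, 105.0], [3.0, -3.0, -81.0]), ([396.0, 404.0, 200.0], [74.0, -0.0, -176.0]), ([424.0, 356.0, 126.0], [18.0, 4.0, -102.0])] [30 30 30]
334 [([418.0, 349.0, 125.0], [15.0, -4.0, -101.0]), ([426.0, 336.0, 106.0], [-0.0, -3.0, -82.0]), ([431.0, 330.0, 96.0], [-9.0, -0.0, -72.0]), ([425.0, 354.0, 127.0], [16.0, 4.0, -103.0])] [31 32 34]
342 [([419.0, 347.0, 126.0], [12.0, -4.0, -101.0]), ([428.0, 332.0, 105.0], [-5.0, -3.0, -81.0]), ([457.0, 277.0, 30.0], [-67.0, -0.0, -6.0]), ([426.0, 352.0, 128.0], [14.0, 4.0, -104.0])] [48 49 50]
```

>>> carry_out(plan="0 0 0 -0.03 0 0 0;0.0 0 0 -0.03 0 0 0;0.0 0 0 0 0 0 0;0 0 0 0 0 0 0")

```text
clock: 3.77
tcp_pos: [429.0, 338.4, 85.9]
orientation: [[-0.428, 0.904, 0.003], [0.904, 0.428, 0.003], [0.001, 0.004, -1.0]]
ft_force: [0.3, -1.1, 1.0]
grip_width: -0.2
gripper_force: 0.0
```

Run:
```python
from h import *
s=env.sense(); print(s['tcp_pos'],s['ft_force'])
p,d=grab('wrist'); t,w=wcloud(d)
for v in range(230,330,6): print(v,[ (t[v,u].round().tolist(),w[v,u].round()[2]) for u in (255,266,277,292)])
cv2.imwrite('pics/w4.png',cv2.cvtColor(cv2.resize(p[120:400,140:420],None,fx=2.1,fy=2.1),cv2.COLOR_RGB2BGR))
```

```text
[429.0202602  338.38044109  85.85500223] [ 0.29713305 -1.05642999  1.01401733]
230 [([-4.0, -16.0, 39.0], np.float64(45.0)), ([-2.0, -8.0, 34.0], np.float64(50.0)), ([-3.0, -0.0, 36.0], np.float64(48.0)), ([-21.0, 13.0, 86.0], np.float64(-2.0))]
236 [([-8.0, -16.0, 39.0], np.float64(46.0)), ([-7.0, -8.0, 35.0], np.float64(50.0)), ([-7.0, -0.0, 35.0], np.float64(50.0)), ([-26.0, 13.0, 85.0], np.float64(-1.0))]
242 [([-13.0, -16.0, 38.0], np.float64(46.0)), ([-12.0, -8.0, 35.0], np.float64(49.0)), ([-12.0, -0.0, 36.0], np.float64(49.0)), ([-32.0, 13.0, 85.0], np.float64(-1.0))]
248 [([-18.0, -16.0, 40.0], np.float64(45.0)), ([-16.0, -8.0, 35.0], np.float64(50.0)), ([-16.0, -0.0, 34.0], np.float64(50.0)), ([74.0, -0.0, -176.0], np.float64(261.0))]
254 [([-22.0, -16.0, 39.0], np.float64(46.0)), ([12.0, -5.0, -39.0], np.float64(123.0)), ([74.0, -0.0, -176.0], np.float64(261.0)), ([-43.0, 13.0, 86.0], np.float64(-1.0))]
260 [([-28.0, -16.0, 40.0], np.float64(45.0)), ([12.0, -5.0, -44.0], np.float64(128.0)), ([12.0, -0.0, -45.0], np.float64(129.0)), ([12.0, 7.0, -44.0], np.float64(128.0))]

[... 1188 characters left out ...]
t64(165.0))]
308 [([13.0, -7.0, -85.0], np.float64(170.0)), ([13.0, -4.0, -85.0], np.float64(170.0)), ([4.0, -0.0, -71.0], np.float64(155.0)), ([14.0, 5.0, -86.0], np.float64(170.0))]
314 [([13.0, -7.0, -88.0], np.float64(173.0)), ([13.0, -4.0, -88.0], np.float64(172.0)), ([1.0, -0.0, -71.0], np.float64(155.0)), ([13.0, 5.0, -88.0], np.float64(172.0))]
320 [([13.0, -7.0, -92.0], np.float64(176.0)), ([13.0, -4.0, -92.0], np.float64(176.0)), ([-2.0, -0.0, -71.0], np.float64(156.0)), ([13.0, 5.0, -92.0], np.float64(176.0))]
326 [([18.0, -6.0, -101.0], np.float64(186.0)), ([13.0, -3.0, -94.0], np.float64(179.0)), ([-4.0, -0.0, -72.0], np.float64(156.0)), ([18.0, 4.0, -101.0], np.float64(186.0))]
```

View pics/w4.png

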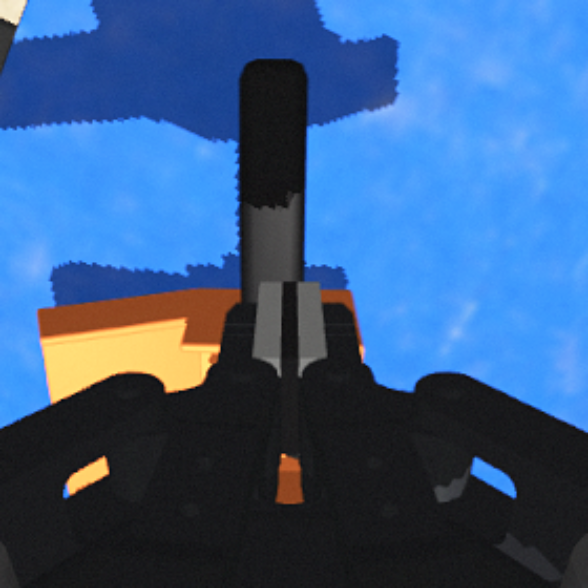

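The fingertips are about 37 mm behind the reported TCP: the wrist depth shows the pads ending at tool z ≈ -37. I'll open, centre on the handle, and go down by that much more.

>>> carry_out(plan="0.065 0 -0.0045 0 0 0 0;0.065 0 0 0 0 0 0;0.065 0 0 0 0 0 0;0.065 0 0 0 0 0 0;0.065 0 0 0 0 0 0;0.065 0 0 0.025 0 0 0;0.065 0 0 0.025 0 0 0;0.065 0 0 0.025 0 0 0;0.065 0 0 0 0 0 0")

```text
clock: 4.57
tcp_pos: [420.9, 333.4, 4.9]
orientation: [[-0.428, 0.904, -0.008], [0.904, 0.428, -0.006], [-0.002, -0.009, -1.0]]
ft_force: [-1.3, -0.7, -0.5]
grip_width: 64.8
gripper_force: 0.0
```

>>> carry_out(plan="0.065 0 0 0.013 0 0 0;0.065 0 0 0.012 0 0 0;0.065 0 0 0 0 0 0;0.065 0 0 0 0 0 0")

```text
clock: 4.9
tcp_pos: [424.1, 335.8, -15.3]
orientation: [[-0.428, 0.904, -0.0], [0.904, 0.428, 0.0], [0.0, 0.0, -1.0]]
ft_force: [0.4, -0.5, -0.2]
grip_width: 65.0
gripper_force: 0.0
```

>>> carry_out(plan="0.01 0 0 0 0 0 0;0.01 0 0 0 0 0 0;0.01 0 0 0 0 0 0;0.01 0 0 0 0 0 0;0.01 0 0 0 0 0 0;0.01 0 0 0 0 0 0;0.01 0 0 0 0 0 0;0.01 0 0 0 0 0 0", force=110)

```text
clock: 5.57
tcp_pos: [424.2, 336.0, -14.9]
orientation: [[-0.428, 0.904, 0.001], [0.904, 0.428, 0.001], [0.0, 0.001, -1.0]]
ft_force: [-1.1, 0.1, 5.4]
grip_width: 20.4
gripper_force: 107.2
```

>>> carry_out(plan="0.01 0 0 -0.02 0 0 0;0.01 0 0 -0.03 0 0 0;0.01 0 0 -0.035 0 0 0;0.01 0 0 -0.035 0 0 0;0.01 0 0 -0.03 0 0 0;0.01 0 0 -0.02 0 0 0;0.01 0 0 -0.01 0 0 0;0.01 0 0 0 0 0 0")

```text
clock: 6.23
tcp_pos: [424.7, 336.4, 166.1]
orientation: [[-0.428, 0.904, 0.003], [0.904, 0.428, 0.003], [0.001, 0.004, -1.0]]
ft_force: [-0.3, 0.1, -2.5]
grip_width: 20.2
gripper_force: 108.2
```

```bash
cat > pose.py <<'E'
from h import *
import json
s=env.sense(); print(s['clock'],np.round(s['tcp_pos'],1),np.round(s['joint_positions'],4).tolist(),np.round(s['ft_force'],1),s['grip_width'],s['gripper_force'])
open('log.jsonl','a').write(json.dumps([list(map(float,s['joint_positions'])),list(map(float,s['tcp_pos'])),np.array(s['orientation']).tolist()])+'\n')
E
python3 pose.py
python3 - <<'E'
from h import *
p,d=grab('scene'); cv2.imwrite('pics/s3.png',cv2.cvtColor(cv2.resize(p[130:370,180:480],None,fx=2.5,fy=2.5),cv2.COLOR_RGB2BGR))
E
```

```text
6.2333 [424.7 336.4 166.1] [0.6484, 0.288, 1.6949, 0.0003, 1.1542, 0.2063] [-0.3  0.1 -2.5] 20.164428094815154 108.19249033927917
```

View pics/s3.png

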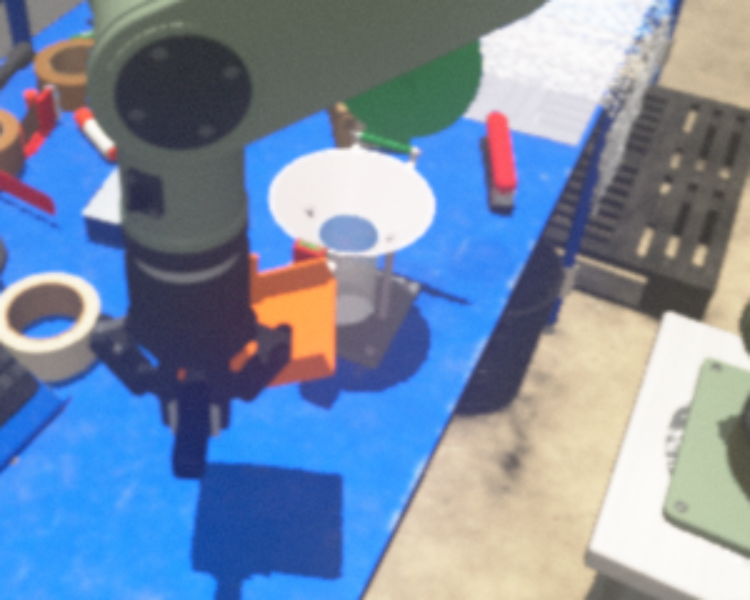

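>>> carry_out(plan="0.01 0 0 -0.03 0 0 0;0.01 0 0 -0.03 0 0 0;0.01 0 0 0 -0.08 0 0;0.01 0 0 0 -0.08 0 0;0.01 0 0 0 -0.08 0 0;0.01 0 0 0 0 0 0;0.01 0 0 0 0 0 0")

```text
clock: 6.87
tcp_pos: [422.2, 334.7, 222.0]
orientation: [[-0.428, 0.879, 0.21], [0.904, 0.417, 0.099], [-0.001, 0.233, -0.973]]
ft_force: [-0.1, 0.2, -3.1]
grip_width: 20.4
gripper_force: 108.5
```

```bash
python3 pose.py
cat > kin.py <<'E'
from h import *
import json
from scipy.spatial.transform import Rotation as Ro
from scipy.optimize import least_squares
def fk(j,p):
    a,L1,L2,c,h,D,o,e=p
    Rz=lambda t:Ro.from_euler('z',t); Ry=lambda t:Ro.from_euler('y',t)
    f=j[1]+j[2]+c
    w=np.array([a+L1*np.sin(j[1])+L2*np.sin(f)+0,e,h+L1*np.cos(j[1])+L2*np.cos(f)])
    R=Rz(j[0]+o)*Ry(j[1]+j[2])*Rz(j[3])*Ry(j[4])*Rz(j[5])
    R=R.as_matrix()@np.array([[0,1,0],[-1,0,0],[0,0,1.]])  # tool axes
    w=Rz(j[0]+o).apply(w)
    return w+R[:,2]*D,R
def data():
    L=[[[1.296,.32,1.565,0,1.257,-.02],[144.93,556.45,198.1],None],[[.6493,.3379,1.7828,1e-4,1.0261,.2231],[420.5,333.67,107.7],None],[[.6468,.4427,1.8667,1e-4,.8321,.2046],[427.93,337.58,24.2],None]]
    return L+[json.loads(l) for l in open('log.jsonl')]
def fit():
    L=data()
    def res(p):
        r=[]
        for j,x,R in L:
            y,Q=fk(j,p); r+=list(y-x)
            if R: r+=list(100*(Q-np.array(R)).ravel())
        r+=list((np.array(p[:6])-[0,400,400,0.1,300,250])*[.005,.003,.003,1,.003,.003]); return r
    return least_squares(res,[0,400,400,0.1,300,250,0.02,0]),res
if __name__=='__main__':
    s,res=fit(); np.save('p.npy',s.x); print(s.x.round(3)); print(np.round(s.fun[:-6],1).tolist())
E
python3 kin.py
```

```text
6.8667 [422.2 334.7 222. ] [0.686, 0.1269, 1.7854, -0.0674, 1.0024, 0.2732] [-0.1  0.2 -3.1] 20.429956117394312 108.52981567382812
[-9.77367e+02 -7.75980e+01  4.69222e+02 -6.98000e-01  1.44675e+02
  3.18870e+01  3.14600e+00 -4.98800e+00]
[1.9, -9.1, 16.7, 4.6, -2.0, 1.1, 0.1, -5.4, -0.6, 8.5, 0.9, 4.6, -0.4, -0.2, -0.7, -0.2, 0.4, -0.6, -0.2, -0.9, -0.0, -9.8, 14.5, -21.7, -0.4, -0.2, -42.1, -0.2, 0.4, -19.9, 0.2, -46.5, -0.0]
```

```bash
sed -i 's/\[\[0,1,0\],\[-1,0,0\],\[0,0,1.\]\]/[[0,-1,0],[1,0,0],[0,0,1.]]/; s/0.02,0\]),res/0.0,11]),res/' kin.py; python3 kin.py
```

```text
[-1.79000e-01  5.90480e+02  4.18190e+02  5.90000e-02  1.40256e+02
  3.50366e+02  0.00000e+00  1.14750e+01]
[-0.0, -0.1, -0.2, 0.1, 0.0, 0.1, -0.1, -0.0, -0.1, 0.1, 0.0, 0.1, -0.0, -0.0, -0.0, -0.0, 0.0, 0.0, -0.0, -0.0, 0.0, -0.0, 0.0, 0.1, -0.0, -0.0, -0.0, -0.0, 0.0, 0.0, -0.0, 0.0, -0.0]
```

```bash
cat >> kin.py <<'E'
lo=np.array([-3.11,-.84,.21,-1.34,.05,-2.56]); hi=np.array([3.11,2.01,2.61,4.49,2.63,2.56])
def ik(x,R,j0):
    p=np.load('p.npy')
    def f(j):
        y,Q=fk(j,p); return np.r_[(y-x)/100,(Q-R).ravel()]
    s=least_squares(f,np.clip(j0,lo+.01,hi-.01),bounds=(lo,hi)); return s.x,np.abs(s.fun).max()
DISP=np.array([453.4,9.4,0]); LIP=np.array([-97,-95,-42.5])
def pourR(psi,T):
    # scoop yaw psi, tilt T (lip down); tool x=scoop y, tool y=scoop x, tool z=-scoop z
    S=Ro.from_euler('z',psi)*Ro.from_euler('y',-T)
    return S.as_matrix()@np.array([[0,1,0],[1,0,0],[0,0,-1.]])
def pourpose(psi,T,off,z,lat=0):
    R=pourR(psi,T); u=np.array([np.cos(psi),np.sin(psi),0]); v=np.array([-u[1],u[0],0])
    return DISP+u*off+v*lat+[0,0,z]-R@LIP,R
E
python3 - <<'E'
from kin import *
for deg in range(-90,61,15):
    psi=np.radians(deg); j=np.array([.6,.13,1.78,-.07,1.0,.27]); out=[]
    for T in (0,30,55,75,90):
        x,R=pourpose(psi,np.radians(T),15,172); j,e=ik(x,R,j); m=np.minimum(j-lo,hi-j).min()
        out.append((T,round(float(e),3),round(float(m),2)))
    print(deg,out,j.round(2),x.round())
E
```

```text
-90 [(0, 0.0, 0.9), (30, 0.0, 0.66), (55, 0.0, 0.34), (75, 0.0, 0.17), (90, 0.0, 0.07)] [ 0.48  0.68  1.74 -1.19  1.88  2.49] [550. -48. 267.]
-75 [(0, 0.0, 0.95), (30, 0.0, 0.75), (55, 0.0, 0.34), (75, 0.0, 0.13), (90, 0.0, 0.02)] [ 0.57  0.62  1.89 -1.32  1.75  2.54] [562. -21. 267.]
-60 [(0, 0.0, 0.99), (30, 0.0, 0.73), (55, 0.0, 0.23), (75, 0.012, 0.0), (90, 0.097, 0.0)] [ 0.64  0.55  1.96 -1.34  1.64  2.52] [566.   8. 267.]
-45 [(0, 0.0, 1.0), (30, 0.0, 0.74), (55, 0.0, 0.1), (75, 0.106, 0.0), (90, 0.185, 0.0)] [ 0.71  0.45  2.01 -1.34  1.52  2.45] [563.  37. 267.]
-30 [(0, 0.0, 1.0), (30, 0.0, 0.67), (55, 0.015, 0.0), (75, 0.208, 0.0), (90, 0.299, 0.0)] [ 0.76  0.33  2.07 -1.34  1.37  2.33] [552.  65. 267.]
-15 [(0, 0.0, 0.98), (30, 0.0, 0.56), (55, 0.056, 0.0), (75, 0.301, 0.0), (90, 0.454, 0.0)] [ 0.76  0.12  2.15 -1.34  1.09  2.09] [534.  88. 267.]
0 [(0, 0.0, 0.94), (30, 0.0, 0.47), (55, 0.069, 0.0), (75, 0.332, 0.0), (90, 0.546, 0.0)] [ 0.25 -0.2   2.32 -1.34  0.11  1.44] [511. 106. 267.]
15 [(0, 0.0, 0.88), (30, 0.0, 0.44), (55, 0.009, 0.0), (75, 0.127, 0.0), (90, 0.286, 0.0)] [-0.21 -0.06  2.61  2.29  0.86 -2.56] [484. 118. 267.]
30 [(0, 0.0, 0.82), (30, 0.0, 0.49), (55, 0.0, 0.22), (75, 0.069, 0.0), (90, 0.226, 0.0)] [-0.47  0.01  2.61  1.9   1.14 -2.56] [455. 122. 267.]
45 [(0, 0.0, 0.75), (30, 0.0, 0.49), (55, 0.0, 0.24), (75, 0.038, 0.0), (90, 0.206, 0.0)] [-0.66  0.11  2.56  1.57  1.36 -2.56] [425. 119. 267.]
60 [(0, 0.0, 0.67), (30, 0.0, 0.48), (55, 0.0, 0.3), (75, 0.031, 0.0), (90, 0.182, 0.0)] [-0.73  0.24  2.43  1.28  1.54 -2.56] [398. 108. 267.]
```

Run:
```python
from kin import *
for deg in (-80,-90,-100,-110,-120):
    psi=np.radians(deg); j=np.array([.6,.13,1.78,-.07,1.0,.27]); out=[]
    for k in range(1,9): # rotate in place first
        j,e=ik(np.array([424,336,226.]),pourR(np.radians(25+(deg-25)*k/8),0),j)
    print('rot in place',e.round(3),j.round(2))
    for T in (0,30,55,75,90,100):
        x,R=pourpose(psi,np.radians(T),15,215 if T<20 else 168); j,e=ik(x,R,j); m=np.minimum(j-lo,hi-j).min()
        out.append((T,round(float(e),3),round(float(m),2)))
        if T in(0,75):print(x.round(),j.round(2))
    print(deg,out,j.round(2))
```

```text
rot in place 0.0 [0.65 0.25 1.59 0.   1.3  2.05]
[568. -82. 172.] [-0.16  0.34  1.61 -0.    1.2   1.23]
[563. -53. 249.] [ 0.49  0.53  1.82 -1.17  1.6   2.4 ]
-80 [(0, 0.0, 1.0), (30, 0.0, 0.76), (55, 0.0, 0.37), (75, 0.0, 0.16), (90, 0.0, 0.03), (100, 0.031, 0.0)] [ 0.56  0.73  1.84 -1.32  1.92  2.56]
rot in place 0.0 [0.65 0.25 1.59 0.   1.3  2.22]
[ 550. -101.  172.] [-0.2   0.31  1.64 -0.    1.19  1.37]
[550. -71. 249.] [ 0.43  0.57  1.74 -1.08  1.7   2.39]
-90 [(0, 0.0, 0.97), (30, 0.0, 0.65), (55, 0.0, 0.34), (75, 0.0, 0.17), (90, 0.0, 0.07), (100, 0.0, 0.01)] [ 0.5   0.77  1.75 -1.25  2.    2.55]
rot in place 0.0 [0.65 0.25 1.59 0.   1.3  2.39]
[ 530. -116.  172.] [-0.24  0.29  1.68 -0.    1.17  1.51]
[535. -87. 249.] [ 0.38  0.61  1.66 -1.01  1.8   2.4 ]
-100 [(0, 0.0, 0.93), (30, 0.0, 0.54), (55, 0.0, 0.29), (75, 0.0, 0.16), (90, 0.0, 0.09), (100, 0.0, 0.05)] [ 0.44  0.81  1.66 -1.18  2.08  2.51]
rot in place 0.004 [0.65 0.25 1.59 0.   1.3  2.56]
[ 507. -127.  172.] [-0.27  0.26  1.72 -0.    1.16  1.65]
[ 517. -100.  249.] [ 0.32  0.64  1.58 -0.93  1.89  2.42]
-110 [(0, 0.0, 0.89), (30, 0.0, 0.43), (55, 0.0, 0.23), (75, 0.0, 0.14), (90, 0.0, 0.09), (100, 0.0, 0.07)] [ 0.37  0.84  1.57 -1.11  2.17  2.49]
rot in place 0.086 [0.59 0.24 1.61 0.09 1.29 2.56]
[ 482. -134.  172.] [-0.29  0.22  1.77 -0.    1.15  1.8 ]
[ 497. -109.  249.] [ 0.25  0.67  1.52 -0.85  1.98  2.46]
-120 [(0, 0.0, 0.76), (30, 0.0, 0.32), (55, 0.0, 0.16), (75, 0.0, 0.1), (90, 0.0, 0.09), (100, 0.0, 0.08)] [ 0.3   0.87  1.5  -1.04  2.25  2.48]
```

>>> carry_out(plan="0.01 0 0 0 0.08 0 0;0.01 0 0 0 0.08 0 0;0.01 0 0 0 0.08 0 0;0.01 0 0 0 0 0 0.06;0.01 0 0 0 0 0 0.11;0.01 0 0 0 0 0 0.11;0.01 0 0 0 0 0 0.11;0.01 0 0 0 0 0 0.11;0.01 0 0 0 0 0 0.11;0.01 0 0 0 0 0 0.11")

```text
clock: 7.7
tcp_pos: [425.2, 336.2, 223.0]
orientation: [[0.28, 0.96, -0.002], [0.96, -0.28, -0.001], [-0.001, -0.001, -1.0]]
ft_force: [0.4, 0.2, -3.0]
grip_width: 20.6
gripper_force: 108.6
```

>>> carry_out(plan="0.01 0 0 0 0 0 0.11;0.01 0 0 0 0 0 0.11;0.01 0 0 0 0 0 0.11;0.01 0 0 0 0 0 0.11;0.01 0 0 0 0 0 0.11;0.01 0 0 0 0 0 0.11;0.01 0 0 0 0 0 0.11;0.01 0 0 0 0 0 0.11;0.01 0 0 0 0 0 0.11;0.01 0 0 0 0 0 0.11")

```text
clock: 8.53
tcp_pos: [425.3, 336.1, 223.0]
orientation: [[0.982, 0.186, -0.001], [0.186, -0.982, -0.001], [-0.002, 0.001, -1.0]]
ft_force: [-0.1, -0.0, -2.1]
grip_width: 20.4
gripper_force: 108.5
```

>>> carry_out(plan="0.01 0 0 0 0 0 0.11;0.01 0 0 0 0 0 0.10;0.01 0 0 0 0 0 0.05;0.01 0 0 0 0 0 0;0.01 0 0 0 0 0 0")

```text
clock: 8.95
tcp_pos: [424.9, 335.9, 223.2]
orientation: [[0.998, -0.066, -0.001], [-0.066, -0.998, -0.001], [-0.001, 0.001, -1.0]]
ft_force: [1.0, 0.2, -2.8]
grip_width: 20.8
gripper_force: 108.5
```

```bash
python3 pose.py; python3 kin.py
python3 - <<'E'
from kin import *
s=env.sense(); R=np.array(s['orientation']); x=np.array(s['tcp_pos']); lip=x+R@LIP
psi=np.radians(-88); j=np.array(s['joint_positions'])
print('psi',np.degrees(np.arctan2(R[1,1],R[0,1])),'lip',lip-DISP)
for T,o,z in [(0,-130,240),(22,-130,200),(22,-48,195),(30,-35,185),(40,-22,175),(50,-5,170),(60,8,165),(75,15,165),(85,15,165)]:
    x,R=pourpose(psi,np.radians(T),o,z); j,e=ik(x,R,j); print(T,o,e.round(3),x.round(),j.round(2))
# orange seen by scene/top cams: where does the scoop's extent lie
for n in ['scene','top']:
    p,d=grab(n); P=pts(n,d); hsv=cv2.cvtColor(p,cv2.COLOR_RGB2HSV)
    m=(cv2.inRange(hsv,(3,120,60),(22,255,255))>0)&(P[...,0]>150)&(P[...,0]<560)&(P[...,1]>110)&(P[...,1]<450)&(P[...,2]>150)
    q=P[m]; print(n,len(q),np.percentile(q,[1,99],axis=0).round().tolist() if len(q) else '')
E
```

```text
8.95 [424.9 335.9 223.2] [0.6479, 0.2527, 1.5959, -0.0003, 1.2946, 2.2845] [ 1.   0.2 -2.8] 20.775090778170515 108.49997162818909
[-6.20000e-02  5.90779e+02  4.17986e+02  5.90000e-02  1.40283e+02
  3.50708e+02  0.00000e+00  1.14860e+01]
[-0.0, -0.1, -0.3, 0.1, 0.0, 0.1, -0.0, -0.0, -0.0, 0.0, 0.0, 0.1, -0.0, -0.0, -0.0, -0.0, 0.0, 0.0, -0.0, -0.0, -0.0, -0.0, 0.0, 0.0, -0.0, -0.0, -0.0, -0.0, 0.0, 0.0, -0.0, 0.0, -0.0, 0.0, 0.0, 0.1, 0.0, 0.0, 0.0, 0.0, -0.0, -0.0, 0.0, 0.0, 0.0]
psi -93.76708702883867 lip [-119.04329283  427.70134386  265.67894678]
0 -130 0.0 [549.  48. 198.] [ 0.07  0.28  1.62 -0.    1.24  1.6 ]
22 -130 0.0 [549.  39. 196.] [ 0.28  0.33  1.62 -0.39  1.31  1.94]
22 -48 0.0 [552. -43. 191.] [ 0.14  0.31  1.66 -0.41  1.24  1.82]
30 -35 0.0 [553. -56. 196.] [ 0.19  0.33  1.68 -0.54  1.27  1.93]
40 -22 0.0 [553. -65. 204.] [ 0.27  0.37  1.7  -0.7   1.34  2.06]
50 -5 0.0 [553. -76. 215.] [ 0.32  0.41  1.72 -0.84  1.41  2.17]
60 8 0.0 [554. -79. 226.] [ 0.37  0.47  1.74 -0.96  1.51  2.27]
75 15 0.0 [553. -68. 246.] [ 0.44  0.57  1.75 -1.1   1.68  2.4 ]
85 15 0.0 [553. -53. 256.] [ 0.48  0.64  1.76 -1.17  1.8   2.47]
scene 2676 [[278.0, 311.0, 240.0], [377.0, 439.0, 289.0]]
top 261 [[343.0, 345.0, 240.0], [379.0, 427.0, 288.0]]
```

>>> carry_out(plan="0.01 0 0 0 0 0 -0.1;0.01 0.0078 0.020 0.0025 0 0 0;0.01 0.0127 0.0324 0.0025 0 0 0;0.01 0.0137 0.035 0.0025 0 0 0;0.01 0.0137 0.035 0.003 0 0 0;0.01 0.0137 0.035 0.003 0 0 0;0.01 0.0137 0.035 0.003 0 0 0;0.01 0.0137 0.035 0.003 0 0 0;0.01 0.0127 0.0324 0.003 0 0 0;0.01 0.0078 0.020 0.0025 0 0 0")

```text
clock: 9.88
tcp_pos: [543.9, 56.3, 198.9]
orientation: [[0.999, 0.032, 0.001], [0.032, -0.999, -0.001], [0.001, 0.001, -1.0]]
ft_force: [1.0, -0.4, -2.9]
grip_width: 20.4
gripper_force: 108.5
```

>>> carry_out(plan="0.01 0.0045 0.012 0 0 0 0;0.01 0 0 0 0 0 0;0.01 0 0 0 0 0 0")

```text
clock: 10.13
tcp_pos: [547.4, 48.0, 199.1]
orientation: [[0.999, 0.032, -0.0], [0.032, -0.999, 0.001], [-0.0, -0.001, -1.0]]
ft_force: [0.3, 0.3, -2.3]
grip_width: 20.5
gripper_force: 108.5
```

```bash
cat > chk.py <<'E'
from kin import *
s=env.sense(); R=np.array(s['orientation']); x=np.array(s['tcp_pos']); lip=x+R@LIP
print(s['clock'],'psi',np.degrees(np.arctan2(R[1,0],R[0,0])).round(1)-90,'T',np.degrees(np.arctan2(R[2,1],-R[2,2])).round(1),'lip-disp',(lip-DISP).round(1),'tcp',x.round(1),s['grip_width'],np.round(s['ft_force'],1), np.round(s['joint_positions'],2))
E
python3 chk.py
python3 - <<'E'
from kin import *
# rows from T=0,o=-130,z=240 along waypoints
W=[(0,-130,240),(22,-130,210),(22,-48,195),(30,-35,185),(40,-22,175),(50,-5,170),(60,8,165),(75,15,165)]
psi=np.radians(-88)
for a,b in zip(W[:-1],W[1:]):
    xa,Ra=pourpose(psi,np.radians(a[0]),a[1],a[2]); xb,Rb=pourpose(psi,np.radians(b[0]),b[1],b[2])
    print(a,b,'shift in start tool axes',(Ra.T@(xb-xa)).round(1),'turn',Ro.from_matrix(Ra.T@Rb).as_rotvec().round(3))
E
```

```text
10.1333 psi -88.2 T -0.1 lip-disp [ -6.  130.4 241.7] tcp [547.4  48.  199.1] 20.459906457392552 [ 0.3  0.3 -2.3] [0.07 0.28 1.62 0.   1.24 1.6 ]
(0, -130, 240) (22, -130, 210) shift in start tool axes [ 0.   9.  -8.7] turn [-0.384  0.    -0.   ]
(22, -130, 210) (22, -48, 195) shift in start tool axes [-0.  70.4 44.6] turn [0. 0. 0.]
(22, -48, 195) (30, -35, 185) shift in start tool axes [-0.  13.3  0.5] turn [-0.14 -0.    0.  ]
(30, -35, 185) (40, -22, 175) shift in start tool axes [-0.  12.2 -2. ] turn [-0.175 -0.     0.   ]
(40, -22, 175) (50, -5, 170) shift in start tool axes [ 0.  15.7 -2.4] turn [-0.175  0.    -0.   ]
(50, -5, 170) (60, 8, 165) shift in start tool axes [-0.  10.5 -4. ] turn [-0.175 -0.     0.   ]
(60, 8, 165) (75, 15, 165) shift in start tool axes [  0.   11.3 -20. ] turn [-0.262 -0.    -0.   ]
```

>>> carry_out(plan="0.01 0.0005 0.0022 -0.0022 -0.096 0 0;0.01 0.0005 0.0022 -0.0022 -0.096 0 0;0.01 0.0005 0.0022 -0.0022 -0.096 0 0;0.01 0 0.0023 -0.0022 -0.096 0 0;0.01 0 0.0176 0.011 0 0 0;0.01 0 0.0176 0.0112 0 0 0;0.01 0 0.0176 0.0112 0 0 0;0.01 0 0.0176 0.0112 0 0 0;0.01 0 0 0 0 0 0;0.01 0 0 0 0 0 0")

```text
clock: 10.97
tcp_pos: [551.3, -40.5, 194.0]
orientation: [[0.999, 0.03, 0.012], [0.033, -0.927, -0.373], [-0.0, 0.373, -0.928]]
ft_force: [0.6, 0.2, -3.4]
grip_width: 20.3
gripper_force: 108.6
```

```bash
python3 chk.py
python3 - <<'E'
from kin import *
# orange near cover, and cover clearance
for n in ['scene','top']:
    p,d=grab(n); P=pts(n,d); hsv=cv2.cvtColor(p,cv2.COLOR_RGB2HSV)
    m=(cv2.inRange(hsv,(3,120,60),(22,255,255))>0)&(P[...,0]>380)&(P[...,0]<560)&(P[...,1]>-110)&(P[...,1]<120)&(P[...,2]>150)
    q=P[m]; print(n,len(q),np.percentile(q,[1,99],axis=0).round().tolist() if len(q) else '')
    g=(cv2.inRange(hsv,(40,60,25),(95,255,255))>0)&(P[...,0]>350)&(P[...,0]<560)&(P[...,1]>-160)&(P[...,1]<-40)&(P[...,2]>150)&(P[...,2]<400)
    q=P[g]; print(n,'cover',len(q),np.percentile(q,[1,99],axis=0).round().tolist() if len(q) else '')
E
```

```text
10.9667 psi -88.1 T 21.9 lip-disp [ -2.5  50.8 198. ] tcp [551.3 -40.5 194. ] 20.27625210422007 [ 0.6  0.2 -3.4] [ 0.14  0.31  1.66 -0.4   1.25  1.83]
scene 1819 [[404.0, -93.0, 197.0], [507.0, 61.0, 265.0]]
scene cover 2118 [[383.0, -114.0, 205.0], [531.0, -88.0, 338.0]]
top 792 [[403.0, -62.0, 196.0], [507.0, 5.0, 267.0]]
top cover 873 [[384.0, -119.0, 164.0], [529.0, -78.0, 342.0]]
```

>>> carry_out(plan="0.01 0 0.0066 0.0002 -0.07 0 0;0.01 0 0.0066 0.0002 -0.07 0 0;0.01 0 0.0061 -0.001 -0.0875 0 0;0.01 0 0.0061 -0.001 -0.0875 0 0;0.01 0 0.0078 -0.0012 -0.0875 0 0;0.01 0 0.0078 -0.0012 -0.0875 0 0;0.01 0 0.0053 -0.002 -0.0875 0 0;0.01 0 0.0053 -0.002 -0.0875 0 0;0.01 0 0 0 0 0 0;0.01 0 0 0 0 0 0")

```text
clock: 11.9
tcp_pos: [553.3, -74.3, 229.5]
orientation: [[0.999, 0.019, 0.03], [0.035, -0.5, -0.865], [-0.001, 0.866, -0.5]]
ft_force: [-0.5, -0.3, -1.1]
grip_width: 20.1
gripper_force: 108.9
```

>>> carry_out(plan="0.01 0 0.0028 -0.005 -0.065 0 0;0.01 0 0.0028 -0.005 -0.065 0 0;0.01 0 0.0028 -0.005 -0.065 0 0;0.01 0 0.0028 -0.005 -0.065 0 0;0.01 0 0 0 0 0 0;0.01 0 0 0 0 0 0;0.01 0 0 0 0 0 0")

```text
clock: 12.48
tcp_pos: [552.7, -62.9, 249.5]
orientation: [[0.999, 0.006, 0.032], [0.032, -0.262, -0.965], [0.002, 0.965, -0.262]]
ft_force: [1.3, -0.7, -1.1]
grip_width: 20.2
gripper_force: 108.9
```

```bash
python3 chk.py
cat > look.py <<'E'
from kin import *
for n in ['scene','top']:
    p,d=grab(n,n+sys.argv[1]+'.png'); P=pts(n,d); m=(p.max(-1)<60)&(P[...,2]>5)
    k=np.hypot(P[...,0]-DISP[0],P[...,1]-DISP[1])
    for nm,lo_,hi_,r in [('tube/funnel',15,175,80)]:
        q=(m&(k<r)&(P[...,2]>lo_)&(P[...,2]<hi_)).astype(np.uint8); c,l,st,ce=cv2.connectedComponentsWithStats(q)
        for i in range(1,c):
            if st[i,4]>8: print(n,nm,st[i],np.median(P[l==i],axis=0).round())
E
python3 look.py p1
```

```text
12.4833 psi -88.2 T 74.8 lip-disp [  0.4  -9.5 168.7] tcp [552.7 -62.9 249.5] 20.226580677043522 [ 1.3 -0.7 -1.1] [ 0.45  0.56  1.74 -1.09  1.69  2.4 ]
top tube/funnel [283 229  11  14 132] [456.  15.  53.]
```

>>> carry_out(plan="0.01 0 0.003 -0.0107 -0.1 0 0;0.01 0 0.003 -0.0107 -0.1 0 0;0.01 0 0 0 0 0 0;0.01 0 0 0 0 0 0")

```text
clock: 12.92
tcp_pos: [552.0, -43.0, 258.5]
orientation: [[0.999, 0.003, 0.033], [0.033, -0.063, -0.997], [-0.001, 0.998, -0.063]]
ft_force: [-0.3, -0.5, -1.3]
grip_width: 20.4
gripper_force: 109.0
```

```bash
python3 chk.py; python3 look.py p2
python3 - <<'E'
from h import *
a=cv2.imread('pics/scenep2.png')[60:300,230:400]; b=cv2.imread('pics/topp2.png')[185:285,240:350]
w,d=grab('wrist'); w=cv2.cvtColor(w,cv2.COLOR_RGB2BGR)
A=cv2.resize(a,(390,550)); B=cv2.resize(b,(390,354)); W=cv2.resize(w,(260,195))
o=np.zeros((550,790,3),np.uint8); o[:,:390]=A; o[:354,395:785]=B; o[354:549,395:655]=W
cv2.imwrite('pics/comp.png',o)
E
```

```text
12.9167 psi -88.1 T 86.4 lip-disp [ -0.   -7.2 166.5] tcp [552.  -43.  258.5] 20.40764647313023 [-0.3 -0.5 -1.3] [ 0.5   0.66  1.75 -1.17  1.83  2.48]
top tube/funnel [283 229   5  13  52] [457.  24.  48.]
```

View pics/comp.png

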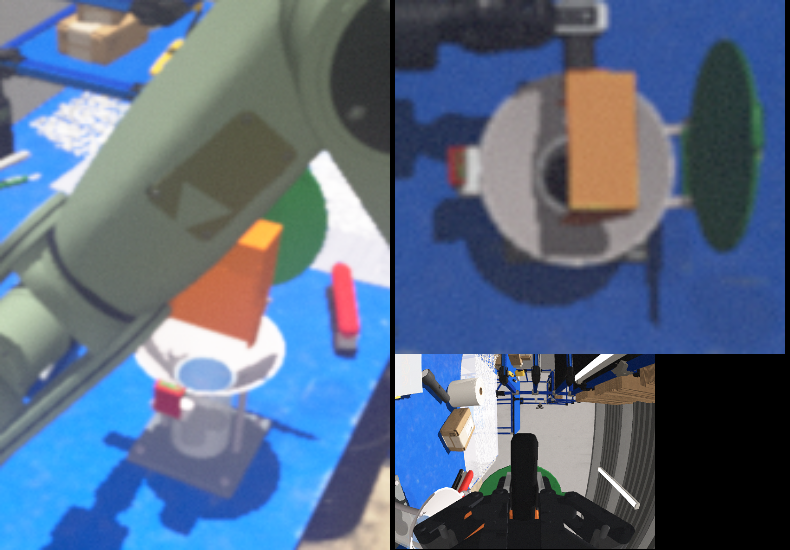

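```bash
cat > tube.py <<'E'
from kin import *
def rep(tag,n,p,P):
    k=np.hypot(P[...,0]-DISP[0],P[...,1]-DISP[1]); q=(k<30)&(P[...,2]>-10)&(P[...,2]<130)
    print(tag,n,q.sum(),'z hist',np.histogram(P[...,2][q],bins=[-10,10,25,40,50,60,75,90,105,130])[0],'dark',(p.max(-1)<60)[q].sum())
for n in ['top','scene']:
    f=np.load('pics/'+n+'1.npz'); rep('before',n,f['p'],f['P'])
    p,d=grab(n); P=pts(n,d); rep('now',n,p,P)
    # dark blobs, off-bench-level, anywhere new near the dispenser
    if n=='top':
        m=((p.max(-1)<60)&(f['p'].max(-1)>=60)&(P[...,2]>12)&(P[...,2]<60)&(P[...,0]>250)&(P[...,0]<700)&(np.abs(P[...,1])<300)).astype(np.uint8)
        c,l,st,ce=cv2.connectedComponentsWithStats(m); print([(st[i,4],np.median(P[l==i],axis=0).round().tolist()) for i in range(1,c) if st[i,4]>15])
E
python3 tube.py
```

```text
before top 284 z hist [ 58 150  10   8   5  12   9  12  20] dark 0
now top 138 z hist [ 1 10 25 19 32 21  5  8 17] dark 53
[(np.int32(43), [454.0, 25.0, 40.0])]
before scene 172 z hist [ 0  0  1  0  3 33 48 51 36] dark 0
now scene 173 z hist [ 0  0  0  0  3 35 43 60 32] dark 0
```

>>> carry_out(plan="0.01 0 0.02 0 0 0 0;0.01 0 0.025 0 0 0 0;0.01 0 0.005 -0.02 0 0 0;0.01 0 0 -0.03 0 0 0;0.01 0 0 -0.035 0 0 0;0.01 0 0 -0.035 0 0 0;0.01 0 0 -0.03 0 0 0;0.01 0 0 -0.02 0 0 0;0.01 0 0 0 0.06 0 0;0.01 0 0 0 0.1 0 0")

```text
clock: 14.0
tcp_pos: [546.4, 125.1, 317.0]
orientation: [[0.999, 0.013, 0.033], [0.035, -0.221, -0.975], [-0.005, 0.975, -0.221]]
ft_force: [-0.5, 0.1, -2.1]
grip_width: 20.7
gripper_force: 109.0
```

>>> carry_out(plan="0.01 0 0 0 0.1 0 0;0.01 0 0 0 0.1 0 0;0.01 0 0 0 0.1 0 0;0.01 0 0 0 0.1 0 0;0.01 0 0 0 0.1 0 0;0.01 0 0 0 0.1 0 0;0.01 0 0 0 0.1 0 0;0.01 0 0 0 0.1 0 0;0.01 0 0 0 0.1 0 0;0.01 0 0 0 0.1 0 0")

```text
clock: 14.83
tcp_pos: [546.0, 123.2, 321.4]
orientation: [[0.999, 0.03, 0.014], [0.033, -0.941, -0.337], [0.003, 0.337, -0.941]]
ft_force: [-0.1, -0.4, -1.5]
grip_width: 20.7
gripper_force: 108.7
```

>>> carry_out(plan="0.01 0 0 0 0.1 0 0;0.01 0 0 0 0.1 0 0;0.01 0 0 0 0.1 0 0;0.01 0 0 0 0.048 0 0;0.01 0 0 0 0 0 0;0.01 0 0 0 0 0 0")

```text
clock: 15.33
tcp_pos: [545.9, 122.1, 320.3]
orientation: [[1.0, 0.031, 0.001], [0.031, -1.0, -0.002], [0.001, 0.002, -1.0]]
ft_force: [-1.1, -0.2, -2.0]
grip_width: 20.5
gripper_force: 108.7
```

```bash
python3 chk.py; python3 tube.py
```

```text
15.3333 psi -88.2 T 0.1 lip-disp [ -7.4 204.8 362.5] tcp [545.9 122.1 320.3] 20.478296567128613 [-1.1 -0.2 -2. ] [ 0.2   0.25  1.37 -0.    1.53  1.74]
before top 284 z hist [ 58 150  10   8   5  12   9  12  20] dark 0
now top 287 z hist [ 4 20 71 36 80 33  8 16 19] dark 169
[(np.int32(145), [454.0, 7.0, 48.0])]
before scene 172 z hist [ 0  0  1  0  3 33 48 51 36] dark 0
now scene 168 z hist [ 0  0  1  0  4 34 46 54 29] dark 0
```

```bash
cat > insc.py <<'E'
from kin import *
s=env.sense(); R=np.array(s['orientation']); x=np.array(s['tcp_pos'])
for n in ['wrist','top','scene']:
    p,d=grab(n); W=wcloud(d)[1] if n=='wrist' else pts(n,d)
    t=(W-x)@R; sc=np.stack([t[...,1],t[...,0]+97,-t[...,2]-15],-1)
    i=(sc[...,0]>-70)&(sc[...,0]<25)&(abs(sc[...,1])<42)&(sc[...,2]>-8)&(sc[...,2]<45)
    dk=i&(p.max(-1)<60); print(n,'inside',i.sum(),'dark',dk.sum(),np.median(sc[dk],axis=0).round() if dk.any() else '',np.percentile(sc[i][:,2],[5,50,95]).round() if i.any() else '')
E
python3 insc.py; python3 look.py p3
```

```text
wrist inside 125 dark 2 [-64.  15.  16.] [13. 16. 18.]
top inside 134 dark 0  [ 1.  5. 15.]
scene inside 863 dark 0  [ 2.  4. 16.]
top tube/funnel [283 229  16  14 175] [456.  10.  51.]
```

>>> carry_out(plan="0.01 -0.007 -0.02 0.01 0 0 0;0.01 -0.01 -0.029 0.02 0 0 0;0.01 -0.011 -0.032 0.02 0 0 0;0.01 -0.01 -0.029 0.03 0 0 0;0.01 -0.007 -0.0195 0.03 0 0 0;0.01 0 0 0.04 0 0 0;0.01 0 0 0.04 0 0 0;0.01 0 0 0.04 0 0 0;0.01 0 0 0.035 0 0 0;0.01 0 0 0.025 0 0 0")

```text
clock: 16.52
tcp_pos: [495.5, 250.2, 27.0]
orientation: [[0.999, 0.034, -0.004], [0.034, -0.999, -0.003], [-0.004, 0.003, -1.0]]
ft_force: [0.2, 0.6, -2.4]
grip_width: 20.5
gripper_force: 108.6
```

>>> carry_out(plan="0.01 0 0 0.015 0 0 0;0.01 0 0 0.01 0 0 0;0.01 0 0 0 0 0 0;0.01 0 0 0 0 0 0")

```text
clock: 16.85
tcp_pos: [497.9, 250.8, 5.6]
orientation: [[0.999, 0.033, 0.0], [0.033, -0.999, -0.001], [0.0, 0.001, -1.0]]
ft_force: [0.6, 0.1, -1.3]
grip_width: 20.4
gripper_force: 108.6
```

```bash
python3 chk.py
python3 - <<'E'
from h import *
for n in ['scene','top']:
    p,d=grab(n); P=pts(n,d); hsv=cv2.cvtColor(p,cv2.COLOR_RGB2HSV)
    m=(cv2.inRange(hsv,(3,120,60),(22,255,255))>0)&(P[...,0]>300)&(P[...,0]<560)&(P[...,1]>150)&(P[...,1]<450)&(P[...,2]<150)
    q=P[m]; print(n,len(q),np.percentile(q,[1,5,50,99],axis=0).round().tolist() if len(q) else '')
E
```

```text
16.85 psi -88.1 T 0.0 lip-disp [-55.7 333.2  48. ] tcp [497.9 250.8   5.6] 20.42056965079825 [ 0.6  0.1 -1.3] [ 0.45  0.48  1.86 -0.    0.8   1.98]
scene 998 [[350.0, 220.0, 21.0], [351.0, 223.0, 22.0], [386.0, 267.0, 25.0], [441.0, 325.0, 70.0]]
top 0
```

>>> carry_out(plan="0.01 0 0 0.01 0 0 0;0.01 0 0 0.006 0 0 0;0.01 0 0 0.003 0 0 0;0.01 0 0 0 0 0 0;0.01 0 0 0.001 0 0 0;0.01 0 0 0 0 0 0")

```text
clock: 17.45
tcp_pos: [497.5, 250.3, -14.6]
orientation: [[0.999, 0.033, -0.0], [0.033, -0.999, -0.001], [-0.0, 0.001, -1.0]]
ft_force: [0.2, 0.5, -2.2]
grip_width: 20.8
gripper_force: 109.0
```

>>> carry_out(plan="0.01 0 0 0.0007 0 0 0;0.01 0 0 0 0 0 0;0.01 0 0 0 0 0 0")

```text
clock: 17.7
tcp_pos: [497.7, 250.4, -14.8]
orientation: [[0.999, 0.033, 0.001], [0.033, -0.999, -0.001], [0.0, 0.001, -1.0]]
ft_force: [-0.7, -1.2, 2.7]
grip_width: 20.6
gripper_force: 109.4
```

>>> carry_out(plan="0.03 0 0 0 0 0 0;0.05 0 0 0 0 0 0;0.065 0 0 0 0 0 0;0.065 0 0 0 0 0 0;0.065 0 0 0 0 0 0;0.065 0 0 0 0 0 0;0.065 0 0 0 0 0 0")

```text
clock: 18.28
tcp_pos: [497.5, 250.3, -15.4]
orientation: [[0.999, 0.033, 0.0], [0.033, -0.999, -0.001], [-0.0, 0.001, -1.0]]
ft_force: [0.8, -0.5, -0.5]
grip_width: 65.0
gripper_force: 0.0
```

>>> carry_out(plan="0.065 0 0 -0.015 0 0 0;0.065 0 0 -0.03 0 0 0;0.065 0 0 -0.04 0 0 0;0.065 0 0 -0.04 0 0 0;0.0 0 0 -0.04 0 0 0;0.0 0 0 -0.03 0 0 0;0.0 0 0 -0.03 0 0 0;0 0 0 -0.02 0 0 0;0 0 0 0 0 0 0")

```text
clock: 19.03
tcp_pos: [499.8, 251.7, 234.9]
orientation: [[0.999, 0.033, 0.009], [0.033, -0.999, 0.003], [0.009, -0.003, -1.0]]
ft_force: [0.1, 0.1, 0.2]
grip_width: 4.3
gripper_force: 0.0
```

```bash
python3 chk.py
python3 - <<'E'
from kin import *
for n in ['scene','top','wrist']:
    p,d=grab(n); P=wcloud(d)[1] if n=='wrist' else pts(n,d); hsv=cv2.cvtColor(p,cv2.COLOR_RGB2HSV)
    m=(cv2.inRange(hsv,(3,120,60),(22,255,255))>0)&(P[...,0]>300)&(P[...,0]<560)&(P[...,1]>150)&(P[...,1]<450)&(P[...,2]<150)
    q=P[m]; print(n,len(q),np.percentile(q,[1,5,50,99],axis=0).round().tolist() if len(q) else '')
    h=P[(p.max(-1)<70)&(P[...,0]>455)&(P[...,0]<560)&(P[...,1]>230)&(P[...,1]<275)&(P[...,2]>30)&(P[...,2]<70)]
    if len(h)>20:
        A=np.c_[h[:,0],np.ones(len(h))]; h2=h[h[:,2]>44]; print(' handle',len(h),'z',np.percentile(h[:,2],[10,50,90]).round(1), 'slope',np.polyfit(h2[:,0],h2[:,2],1).round(3))
    g=(cv2.inRange(hsv,(40,60,25),(95,255,255))>0)&(P[...,0]>350)&(P[...,0]<560)&(P[...,1]>-160)&(P[...,1]<-40)&(P[...,2]>150)&(P[...,2]<400)
    t=P[g]
    if len(t)>100:
        c=t.mean(0); print(' cover',len(t),c.round(),np.linalg.svd(t-c,full_matrices=False)[2][2].round(3),np.percentile(t,[1,99],axis=0).round().tolist())
E
```

```text
19.0333 psi -88.1 T -0.2 lip-disp [-54.1 333.9 276.8] tcp [499.8 251.7 234.9] 4.323746615282147 [0.1 0.1 0.2] [ 0.45  0.27  1.54 -0.    1.32  1.98]
scene 992 [[350.0, 218.0, 1.0], [351.0, 220.0, 2.0], [387.0, 255.0, 5.0], [441.0, 339.0, 51.0]]
 cover 3170 [455. -97. 252.] [ 0.029 -0.976 -0.214] [[384.0, -114.0, 165.0], [530.0, -76.0, 338.0]]
top 0 
 cover 825 [ 454. -101.  257.] [-0.03   0.977  0.213] [[385.0, -119.0, 163.0], [528.0, -78.0, 341.0]]
wrist 5852 [[350.0, 218.0, 2.0], [352.0, 220.0, 3.0], [408.0, 294.0, 16.0], [454.0, 341.0, 50.0]]
 handle 1422 z [46.7 48.7 49.9] slope [-9.0000e-03  5.2891e+01]
```

Run:
```python
from kin import *
H=DISP+Ro.from_euler('z',.03).apply([0,-90,162]); print('hinge',H.round(1))
R=Ro.from_euler('z',.033).as_matrix()@np.diag([1.,-1,-1]); ey=np.array([-.033,1,0])
def tcp(th,r=154,w=11):
    Y=r*np.cos(th)-5*np.sin(th)-w; Z=r*np.sin(th)+5*np.cos(th)
    return H+ey*Y+[0,0,Z-37]
j=np.array([.45,.27,1.54,0,1.32,1.98])
s=env.sense(); x0=np.array(s['tcp_pos'])
a=tcp(1.95)
for nm,x in [('over',np.r_[a[:2]-ey[:2]*12,340]),('down',a-ey*12)]:
    j,e=ik(x,R,j); print(nm,x.round(1),e.round(3),j.round(2),'from now tool',(R.T@(x-x0)).round(1)); x0=x
th=np.r_[1.95,np.linspace(1.8,.16,14)]
for t in th:
    x=tcp(t); j,e=ik(x,R,j); print(round(t,2),x.round(1),e.round(3),'d',(R.T@(x-x0)).round(1)); x0=x
```

```text
hinge [456.1 -80.6 162. ]
over [ 458.9 -165.2  340. ] 0.0 [-0.37  0.12  1.48  0.    1.54  1.17] from now tool [ -51.7  414.  -111.3]
down [ 458.9 -165.2  266.2] 0.0 [-0.37  0.14  1.63 -0.    1.37  1.17] from now tool [ 0.   0.  73.8]
1.95 [ 458.5 -153.2  266.2] 0.0 d [  0. -12.   0.]
1.8 [ 457.8 -131.4  273.8] 0.0 d [  0.  -21.8  -7.6]
1.67 [ 457.1 -112.4  277.7] 0.0 d [  0.  -19.1  -3.8]
1.55 [456.5 -93.  279.1] 0.0 d [  0.  -19.4  -1.4]
1.42 [455.9 -73.6 278. ] 0.0 d [  0.  -19.4   1. ]
1.3 [455.2 -54.5 274.6] 0.0 d [  0.  -19.1   3.5]
1.17 [454.6 -36.  268.7] 0.0 d [  0.  -18.5   5.9]
1.04 [454.  -18.3 260.6] 0.0 d [  0.  -17.6   8.1]
0.92 [453.5  -1.9 250.3] 0.0 d [  0.  -16.5  10.3]
0.79 [453.   13.2 238. ] 0.0 d [  0.  -15.1  12.3]
0.66 [452.6  26.6 223.9] 0.0 d [  0.  -13.4  14.1]
0.54 [452.2  38.1 208.3] 0.0 d [  0.  -11.5  15.7]
0.41 [451.9  47.5 191.3] 0.0 d [ 0.  -9.5 17. ]
0.29 [451.6  54.8 173.3] 0.0 d [ 0.  -7.2 18. ]
0.16 [451.5  59.7 154.5] 0.0 d [ 0.  -4.9 18.8]
```

>>> carry_out(plan="0 0 0 -0.037 0 0 0;0 0 0 -0.037 0 0 0;0 0 0.01 -0.035 0 0 0;0 -0.0047 0.025 0 0 0 0;0 -0.0047 0.035 0 0 0 0;0 -0.0047 0.038 0 0 0 0;0 -0.0047 0.038 0 0 0 0;0 -0.0047 0.038 0 0 0 0;0 -0.0047 0.038 0 0 0 0;0 -0.0047 0.038 0 0 0 0")

```text
clock: 20.02
tcp_pos: [471.9, -11.9, 336.9]
orientation: [[0.999, 0.033, -0.004], [0.033, -0.999, -0.001], [-0.004, 0.001, -1.0]]
ft_force: [0.8, -0.9, 0.9]
grip_width: -0.0
gripper_force: 0.0
```

>>> carry_out(plan="0 -0.0047 0.038 0 0 0 0;0 -0.0047 0.038 0 0 0 0;0 -0.0047 0.035 0 0 0 0;0 -0.0047 0.028 0 0 0 0;0 -0.0047 0.015 0 0 0 0;0 0 0 0 0 0 0;0 0 0 0 0 0 0")

```text
clock: 20.6
tcp_pos: [454.1, -165.2, 337.3]
orientation: [[1.0, 0.031, -0.003], [0.031, -1.0, 0.001], [-0.003, -0.001, -1.0]]
ft_force: [1.2, 0.5, 0.2]
grip_width: 0.0
gripper_force: 0.0
```

```bash
python3 chk.py
```

```text
20.6 psi -88.2 T -0.1 lip-disp [-99.  -82.6 380.2] tcp [ 454.1 -165.2  337.3] 0.03227094229869927 [1.2 0.5 0.2] [-0.37  0.12  1.49 -0.    1.54  1.17]
```

>>> carry_out(plan="0 0.004 0 0.02 0 0 0;0 0 0 0.03 0 0 0;0 0 0 0.021 0 0 0;0 0 -0.012 0 0 0 0;0 0 -0.0218 -0.0076 0 0 0;0 0 -0.0191 -0.0038 0 0 0;0 0 0 0 0 0 0")

```text
clock: 21.18
tcp_pos: [457.4, -108.1, 281.1]
orientation: [[0.999, 0.037, 0.002], [0.037, -0.999, 0.001], [0.002, -0.001, -1.0]]
ft_force: [0.6, -0.3, -0.3]
grip_width: -0.1
gripper_force: 0.0
```

```bash
cat > cov.py <<'E'
from kin import *
s=env.sense(); print(s['clock'],np.round(s['tcp_pos'],1),np.round(s['ft_force'],1))
for n in ['scene','top']:
    p,d=grab(n); P=pts(n,d); hsv=cv2.cvtColor(p,cv2.COLOR_RGB2HSV)
    g=(cv2.inRange(hsv,(40,60,25),(95,255,255))>0)&(P[...,0]>370)&(P[...,0]<545)&(P[...,1]>-160)&(P[...,1]<110)&(P[...,2]>145)&(P[...,2]<345)
    t=P[g]
    if len(t)>50:
        c=np.median(t,axis=0); N=np.linalg.svd(t-c,full_matrices=False)[2][2]; N*=-np.sign(N[1]) if abs(N[1])>.05 else np.sign(N[2]); print(n,len(t),c.round(),'theta',np.arctan2(-N[1],N[2]).round(3),np.percentile(t,[1,99],axis=0).round().tolist())
E
python3 cov.py
```

```text
21.1833 [ 457.4 -108.1  281.1] [ 0.6 -0.3 -0.3]
scene 2971 [454. -81. 256.] theta 1.621 [[384.0, -86.0, 165.0], [528.0, -75.0, 341.0]]
top 94 [413. -86. 288.] theta 1.616 [[382.0, -89.0, 206.0], [443.0, -83.0, 342.0]]
```

Cover follows as modelled (θ≈1.62). I'll carry on along the arc.

>>> carry_out(plan="0 0 -0.0194 -0.0014 0 0 0;0 0 -0.0194 0.001 0 0 0;0 0 -0.0191 0.0035 0 0 0;0 0 -0.0185 0.0059 0 0 0;0 0 -0.0176 0.0081 0 0 0;0 0 -0.0165 0.0103 0 0 0;0 0 -0.0151 0.0123 0 0 0;0 0 -0.0134 0.0141 0 0 0;0 0 0 0 0 0 0")

```text
clock: 22.03
tcp_pos: [450.8, 28.3, 223.3]
orientation: [[0.999, 0.035, -0.005], [0.035, -0.999, -0.0], [-0.005, 0.0, -1.0]]
ft_force: [0.0, -0.6, -0.1]
grip_width: 0.1
gripper_force: 0.0
```

```bash
python3 cov.py
```

```text
22.0333 [450.8  28.3 223.3] [ 0.  -0.6 -0.1]
scene 256 [443.  36. 248.] theta 0.598 [[377.0, -82.0, 165.0], [523.0, 104.0, 269.0]]
top 830 [420.  -8. 220.] theta 0.683 [[375.0, -84.0, 164.0], [486.0, 58.0, 300.0]]
```

>>> carry_out(plan="0 0 -0.0115 0.0157 0 0 0;0 0 -0.0095 0.017 0 0 0;0 0 -0.0072 0.018 0 0 0;0 0 -0.0049 0.0188 0 0 0;0 0 0 0 0 0 0;0 0 0 0 0 0 0")

```text
clock: 22.63
tcp_pos: [451.6, 59.1, 156.4]
orientation: [[0.999, 0.033, -0.0], [0.033, -0.999, -0.001], [-0.0, 0.001, -1.0]]
ft_force: [0.3, 0.0, 0.9]
grip_width: -0.0
gripper_force: 0.0
```

```bash
python3 cov.py
```

```text
22.6333 [451.6  59.1 156.4] [0.3 0.  0.9]
scene 1652 [439.  23. 174.] theta 0.121 [[378.0, -79.0, 163.0], [528.0, 102.0, 237.0]]
top 1312 [437. -26. 170.] theta 0.172 [[388.0, -83.0, 161.0], [523.0, 87.0, 259.0]]
```

>>> carry_out(plan="0 0 -0.010 0.004 0 0 0;0 0 0 0.006 0 0 0;0 0 0 0.005 0 0 0;0 0 0 0 0 0 0;0 0 0 0 0 0 0")

```text
clock: 23.15
tcp_pos: [451.1, 70.0, 141.1]
orientation: [[0.999, 0.033, 0.0], [0.033, -0.999, -0.001], [0.0, 0.001, -1.0]]
ft_force: [-0.0, 0.2, 1.1]
grip_width: -0.1
gripper_force: 0.3
```

>>> carry_out(plan="0 0 0 0.003 0 0 0;0 0 0 0.002 0 0 0;0 0 0 0 0 0 0")

```text
clock: 23.4
tcp_pos: [450.4, 69.6, 135.3]
orientation: [[0.999, 0.033, -0.001], [0.033, -0.999, -0.001], [-0.002, 0.001, -1.0]]
ft_force: [0.2, 0.2, -0.4]
grip_width: -0.5
gripper_force: 0.0
```

>>> carry_out(plan="0 0 0 0.003 0 0 0;0 0 0 0.002 0 0 0;0 0 0 0 0 0 0")

```text
clock: 23.65
tcp_pos: [451.3, 69.7, 133.2]
orientation: [[0.999, 0.033, 0.001], [0.033, -0.999, -0.001], [0.001, 0.001, -1.0]]
ft_force: [-5.4, -1.4, 16.6]
grip_width: 0.3
gripper_force: 8.4
```

>>> carry_out(plan="0 0 0 0.001 0 0 0;0 0 0 0 0 0 0")

```text
clock: 23.82
tcp_pos: [451.3, 69.7, 133.0]
orientation: [[0.999, 0.033, 0.002], [0.033, -0.999, -0.001], [0.002, 0.001, -1.0]]
ft_force: [-6.0, -1.0, 22.6]
grip_width: 0.0
gripper_force: 11.2
```

```bash
python3 cov.py
python3 - <<'E'
from kin import *
for n in ['scene','top']:
    p,d=grab(n); P=pts(n,d); hsv=cv2.cvtColor(p,cv2.COLOR_RGB2HSV)
    for nm,lo_,hi_ in [('yellow',(20,90,80),(36,255,255)),('green',(40,60,25),(95,255,255))]:
        g=(cv2.inRange(hsv,lo_,hi_)>0)&(abs(P[...,0]-450)<75)&(P[...,1]>-70)&(P[...,1]<90)&(P[...,2]>150)&(P[...,2]<195)
        t=P[g]
        if len(t)>8:
            print(n,nm,len(t),np.median(t,axis=0).round(1)); 
            if nm=='green': A=np.polyfit(t[:,1],t[:,2],1); print(' slope',A.round(4))
E
```

```text
23.8167 [451.3  69.7 133. ] [-6.  -1.  22.6]
scene 1683 [434.  15. 164.] theta 0.016 [[378.0, -79.0, 160.0], [528.0, 94.0, 217.0]]
top 1427 [443. -24. 163.] theta 0.045 [[383.0, -84.0, 157.0], [527.0, 73.0, 171.0]]
scene yellow 72 [457.1  77.4 166.2]
scene green 1509 [429.1  16.6 163.5]
 slope [-2.700000e-03  1.636043e+02]
top green 1302 [439.9 -21.1 163. ]
 slope [-4.400000e-03  1.629805e+02]
```

>>> carry_out(plan="0 0 0 -0.005 0 0 0;0 0 0 -0.02 0 0 0;0 0 0 -0.04 0 0 0;0 0 0 -0.04 0 0 0;0 0 0 -0.03 0 0 0;0 0 0 -0.01 0 0 0;0 0 0 0 0 0 0;0 0 0 0 0 0 0;0 0 0 0 0 0 0")

```text
clock: 24.77
tcp_pos: [449.8, 69.8, 272.7]
orientation: [[0.999, 0.033, -0.004], [0.033, -0.999, -0.002], [-0.004, 0.001, -1.0]]
ft_force: [-0.4, 0.2, -0.1]
grip_width: 0.2
gripper_force: 0.0
```

```bash
python3 cov.py
python3 - <<'E'
from kin import *
for n in ['scene','top']:
    p,d=grab(n); P=pts(n,d); hsv=cv2.cvtColor(p,cv2.COLOR_RGB2HSV)
    g=(cv2.inRange(hsv,(40,60,25),(95,255,255))>0)&(abs(P[...,0]-450)<75)&(P[...,1]>-70)&(P[...,1]<85)&(P[...,2]>150)&(P[...,2]<195)
    t=P[g]; print(n,len(t),np.polyfit(t[:,1],t[:,2],1).round(4))
    m=(cv2.inRange(hsv,(3,120,60),(22,255,255))>0)&(P[...,0]>300)&(P[...,0]<560)&(P[...,1]>150)&(P[...,1]<450)&(P[...,2]<150)
    q=P[m]; print(' scoop',len(q),np.percentile(q,[1,50,99],axis=0).round().tolist())
E
```

```text
24.7667 [449.8  69.8 272.7] [-0.4  0.2 -0.1]
scene 2248 [450.  11. 164.] theta -0.003 [[379.0, -79.0, 161.0], [527.0, 91.0, 167.0]]
top 1575 [442. -20. 163.] theta -0.003 [[379.0, -83.0, 157.0], [524.0, 92.0, 170.0]]
scene 2052 [-1.000000e-03  1.638941e+02]
 scoop 2158 [[351.0, 218.0, 2.0], [395.0, 275.0, 12.0], [451.0, 343.0, 51.0]]
top 1425 [-2.100000e-03  1.632043e+02]
 scoop 1203 [[349.0, 215.0, -2.0], [399.0, 282.0, 11.0], [452.0, 338.0, 52.0]]
```

The cover is shut and stays shut with the arm clear. The scoop is upright and untouched.

```bash
python3 -c "
from h import *
print(env.job_done())"
```

```text
the job is handed in; nothing more can be done
None
```

I handed the job in at about 25 s; no verdict came back. By the cameras, dark plugs fill the tube (I could not count all four one by one), none are left in the scoop, the scoop stands upright and released beside the dispenser, and the green cover stays shut with the arm clear.

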